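Slide-angle check on the tilting-tray tester

TASK

Set up the slide-angle check: pour all eight ceramic pellets from the beaker into the tester's tray while the tray lies flat, and stand the empty beaker upright on the bench, clear of the tray. Then lift the tray by its bar handle until its needle meets the index already set on the quadrant scale, and finish still holding the tray steady there; leave the index and everything else on the bench where they are.

Things in the scene. Friction and masses are not known exactly. Their poses are not given: they have to be found in the camera images.
- beaker_mid (a point): open tapered clear plastic beaker holding the eight pellets, on the bench to the left of the tester; 95 mm tall, outside 51 mm across at the foot and 67 mm at the mouth, wall 3 mm, floor 4 mm; about 60 g empty, 170 g full. The point is on its axis half-way up, 47.5 mm above its foot (59 mm across there); z points to the mouth. Tip it well past level, pellets may need a shake
- tray_floor (a point): centre of the inner floor of the tester's shallow steel tray (dark floor); inside 144 mm (x) by 204 mm (y), walls 35 mm high above the floor and 3 mm thick. Turns with the tray: x along the hinge axis (to the quadrant scale), y from the hinge to the free edge with the handle, z out of the floor. The tray lies level at the start, floor 45 mm above the bench; rims 80 mm above the bench; hinge side on the robot's right, free edge on its left
- tray_hinge (a point): point on the tray's hinge axis at mid-width, 46 mm above the bench; the axis is this frame's x, level. The tester itself is fixed to the bench, at a different place and turned up to 16 degrees either way each time
- handle_bar (a point): middle of the tray's handle: a round bar 12 mm thick, clear length 90 mm along x of the tray (between arms 10 mm wide), 50 mm outside the outer face of the tray's free edge (44 mm clear gap between bar and tray; nothing under the bar but the bench), 272 mm from the hinge axis along y and 12 mm above it; 58 mm above the bench when the tray is down. The frame turns with the tray
- needle_tip (a point): tip of the needle that turns with the tray, in front of the quadrant scale on the far side of the tester, 186 mm from the hinge axis. The upright quadrant scale stands along the tray's far side, 85 mm from the tray's mid-line in +x, up to 215 mm above the bench: keep the hand clear of it
- index_tip (a point): tip of the index, a small steel clamp with a brass thumbscrew on the outer edge of the quadrant scale; it was set to the wanted angle beforehand and sticks there by friction, different each time. 186 mm from the hinge axis, in the plane of the needle: tray at the index means the two tips coincide
- tray (a joint): tray angle above level, rad: 0 lying down on its rests, at most 0.98; the tray (roughly 0.5 kg, up to a third more or less) turns freely and falls back when let go, 2 to 3 N at the handle
- index (a joint): angle of the index on the scale, rad, between 0.35 and 0.70; the wanted value of joint tray
- pellet0: one of eight white glazed ceramic pellets, cylinders 15 mm across and 13 mm long, 14 g, slippery (friction about 0.3); the point is its centre
- pellet1: one of eight white glazed ceramic pellets, cylinders 15 mm across and 13 mm long, 14 g, slippery (friction about 0.3); the point is its centre
- pellet2: one of eight white glazed ceramic pellets, cylinders 15 mm across and 13 mm long, 14 g, slippery (friction about 0.3); the point is its centre
- pellet3: one of eight white glazed ceramic pellets, cylinders 15 mm across and 13 mm long, 14 g, slippery (friction about 0.3); the point is its centre
- pellet4: one of eight white glazed ceramic pellets, cylinders 15 mm across and 13 mm long, 14 g, slippery (friction about 0.3); the point is its centre
- pellet5: one of eight white glazed ceramic pellets, cylinders 15 mm across and 13 mm long, 14 g, slippery (friction about 0.3); the point is its centre
- pellet6: one of eight white glazed ceramic pellets, cylinders 15 mm across and 13 mm long, 14 g, slippery (friction about 0.3); the point is its centre
- pellet7: one of eight white glazed ceramic pellets, cylinders 15 mm across and 13 mm long, 14 g, slippery (friction about 0.3); the point is its centre
- jar: low lidded jar, 58 mm across, 58 mm tall; stands to the left like the beaker, and the two may swap places; bystander, not part of the job; the point is at its underside
- petri: closed glass petri dish, 93 mm across, 16 mm tall; bystander, not part of the job; the point is at its underside
- spatula: steel lab spatula lying flat, 185 mm long, 8 mm thick; bystander, not part of the job; the point is at its underside
- amber: brown reagent bottle with black cap, 68 mm across, 125 mm tall; bystander, not part of the job; the point is at its underside
- weighpot: small lidded glass weighing pot, 44 mm across, 60 mm tall; bystander, not part of the job; the point is at its underside
There are look-alikes about, which are no part of the job. Of the things shaped like the part that bears beaker_mid, the clear one is meant.

How it is judged:
By the outcome, as a careful person would: the job done as asked, in the order asked, and still so for the second after the job is handed in, while the arm keeps its last pose, push and grip.
It also fails if it takes over 72 s, if anything falls off the work surface, if the arm or the gripper's body presses on something with over 40 N, if the wrist force passes 120 N, or if a joint passes its speed limit or range.

ROBOT

A 7-joint arm with a two-finger parallel gripper is mounted at the origin on the work surface. World frame = base frame: x ahead of the robot, y to its left, z up, the work surface at z = 0. Lengths are in m, angles in rad, forces in N, time in s.
With the tool pointing down it reaches from about 0.425 to 1.025 m from the base axis. Payload 9.4 kg.
Tool frame: the origin (TCP) lies at the very end of the fingers, on their centre line; the grasp point (between the pads) lies manip.grip_point_offset behind it (manip.grip_point_offset is the distance from the TCP to the grasp point, in m); z points along the fingers, y is the direction in which the jaws open and shut (so a half turn about z gives the same grasp; the last joint's range is limited). The gripper opens to 85 mm and grips with 20 to 120 N. Pads are 22 mm wide; open, the fingers measure 114 mm over their backs; the gripper's body (76 mm by 85 mm) begins 54 mm behind the grasp point. The pads swing forward as they close: fully open they stand 13 mm farther back than shut.
Start: joints at [-1.315, 0.599, -0.003, 1.599, 0.002, 0.943, -0.08], TCP at [0.237, 0.685, 0.231] pointing down, gripper open.
Joint ranges: [-2.57, 2.57], [-0.35, 1.97], [-1.29, 1.29], [0.11, 2.56], [-1.05, 4.19], [0.11, 1.86], [-2.63, 2.63]. Speed limits (rad/s): [2.22, 2.22, 3.01, 3.01, 3.14, 3.14, 3.14].

INTERFACE

Orientations are given as a rotation vector (axis times angle).
In Python, from bench import monitor, capture, calibration, manip gives the robot as it stands.
- The arm moves only by the tool play_rows, never from a script. Its argument "steps" is a list of rows, each a list of 7 numbers: the shift along the world's x, y, z in mm, then the turn, a rotation vector about the world's x, y, z in degrees, then the finger opening in mm, from 0 to 85.4. A call has 1 to 20 rows; each row shifts and turns the pose as measured when the row begins; what a row does not reach is not made up. A row lasts 1/8 s, in which the tool goes at most 62.5 mm and 10.7 degrees, less where a joint would pass 70% of its speed; a pose out of reach is approached as far as the arm can. A call is refused whole if a number of a shift passes 62.5 or a number of a turn 10.7, either way. A call with a gripper value outside its range is refused whole. The fingers move at their own pace and stop on an object; the grip force is fixed at half the most. Time passes only in rows, so rows that do not move let the fingers close. It gives the time, the measured TCP pose, the force and the opening at its end, in the units of the state.
- monitor.sense(): the state, without advancing time (a new reading comes with each control period).
- capture(name): name is "side" or "top" or "wrist"; returns the picture (400x640x3 uint8, blue, green, red); there is no depth.
- calibration(name): a dict with "fx", "fy", "cx", "cy" (pixels), "k1" (the pictures are not rectified: a ray, as slopes to the right and down, at radius r is drawn at 1 + k1 r^2 times it, then the intrinsics apply), "T" (4x4, takes a point from camera to world coordinates). Camera axes: x right, y down, z forward; pixel columns grow to the right and rows downward; lengths in m; the calibration is good to about 2 mm. A picture is of the moment at which its call begins: read the wrist's pose just before it. calibration takes no time and is no camera call; for the wrist camera it gives the pose at the moment of the call.
- manip.sign_off(): hands the job in, once; it reports no verdict.
The state is a dict: "clock": time; "q": joint angles; "qvel": joint speeds; "joint_efforts": joint torques, N m; "eef_pos": TCP position; "orientation": TCP orientation; "contact_force": force on the tool from outside, world axes, zero at the start; "moment": the same for the moment, N m; "gripper_width": finger opening in m.
Only numpy, scipy, OpenCV 4.12 (cv2) and the standard library are available. Lean on these libraries where they do the work, as an engineer would, in place of code of your own. Each camera call takes 0.05 s, during which the arm holds its last target. There are 200 camera calls.

## Working session

There is one attempt and no reset: what is moved stays moved. The work goes in short steps, Python scripts to look and compute and a tool call to move; the robot and the scene stay as the last step left them, time stands still between calls to the robot, and variables do not carry over. Pictures are saved under pics/ and viewed, about 8 in all and at most 12, crops included, and the job is handed in when it is done.

Besides the shell and the picture viewer there is one more tool, called after "Call:" by a JSON object that holds its "fn" and its "kwargs", one argument or row to a line. play_rows: Moves the arm, as the interface text tells. Its arguments: {"type":"object","properties":{"steps":{"type":"array","items":{"type":"array","items":{"type":"number"}}}},"required":["steps"]}

```bash
mkdir -p pics; ls
cat > h.py <<'E'
import numpy as np, cv2
from bench import monitor, capture, calibration, manip
from scipy.spatial.transform import Rotation as R
def ray(c,u,v):
    p=cv2.undistortPoints(np.array([[[u,v]]],float),np.array([[c['fx'],0,c['cx']],[0,c['fy'],c['cy']],[0,0,1]],float),np.array([c['k1'],0,0,0,0],float))[0,0]
    T=np.array(c['T']); d=T[:3,:3]@np.array([p[0],p[1],1]); return T[:3,3],d/np.linalg.norm(d)
def onz(c,u,v,z):
    o,d=ray(c,u,v); return o+d*(z-o[2])/d[2]
def tri(rs):
    A=sum(np.eye(3)-np.outer(d,d) for o,d in rs); b=sum((np.eye(3)-np.outer(d,d))@o for o,d in rs)
    p=np.linalg.solve(A,b); return p,[np.linalg.norm(np.cross(p-o,d)) for o,d in rs]
def proj(c,P):
    T=np.array(c['T']); q=T[:3,:3].T@(np.array(P)-T[:3,3]); x,y=q[:2]/q[2]; s=1+c['k1']*(x*x+y*y)
    return c['fx']*x*s+c['cx'],c['fy']*y*s+c['cy']
E
python3 - <<'E'
from h import *
s=monitor.sense();print(s['clock'],s['eef_pos'],s['orientation'],s['gripper_width'],manip.grip_point_offset)
for n in('side','top','wrist'):
    c=calibration(n);im=capture(n);cv2.imwrite(f'pics/{n}0.png',im);print(n,{k:np.round(v,3).tolist() for k,v in c.items()})
E
```

```text
pics
0.0 [0.23669407 0.68477847 0.23043584] [-5.20205607e-01 -3.09807386e+00  2.41292245e-03] 0.08530908763353207 0.0187
side {'fx': 501.043, 'fy': 501.043, 'cx': 325.292, 'cy': 190.119, 'k1': 0.023, 'T': [[0.865, -0.326, 0.382, 0.066], [-0.502, -0.533, 0.681, -0.765], [-0.019, -0.781, -0.625, 0.842], [0.0, 0.0, 0.0, 1.0]]}
top {'fx': 493.933, 'fy': 493.933, 'cx': 329.731, 'cy': 198.983, 'k1': -0.064, 'T': [[0.019, -0.987, 0.162, 0.335], [-1.0, -0.022, -0.017, 0.064], [0.02, -0.162, -0.987, 1.135], [0.0, 0.0, 0.0, 1.0]]}
wrist {'fx': 296.57, 'fy': 296.57, 'cx': 321.718, 'cy': 197.787, 'k1': -0.021, 'T': [[0.327, 0.898, 0.295, 0.161], [0.945, -0.31, -0.103, 0.71], [-0.001, 0.312, -0.95, 0.374], [0.0, 0.0, 0.0, 1.0]]}
```

View pics/top0.png

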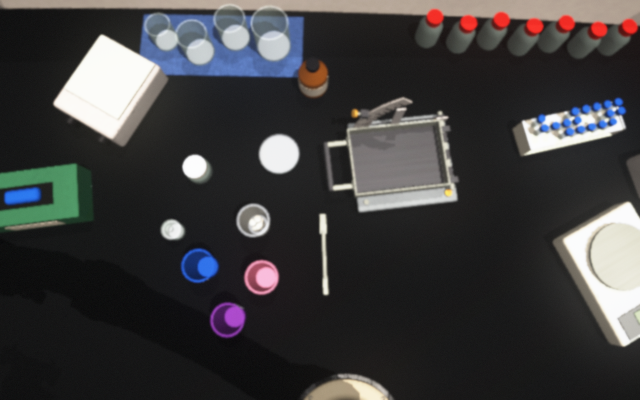

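View pics/side0.png

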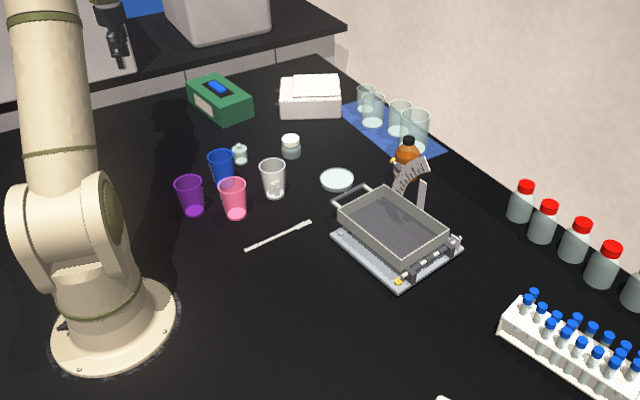

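Top view: the clear beaker with white pellets is at (254,221). The look-alikes are blue (200,265), pink (262,277), purple (228,320) and the glassware on the blue mat (160–270,35). The tester is at (400,160), its handle bar at (332,165). The side view shows the clear beaker at (273,178). Next I'll confirm it in an enlarged crop.

Run:
```python
from h import *
t=cv2.imread('pics/top0.png');s=cv2.imread('pics/side0.png')
f=lambda im,x,y,w,h,k:cv2.resize(im[y:y+h,x:x+w],None,fx=k,fy=k,interpolation=cv2.INTER_CUBIC)
a=f(t,225,190,60,60,4);b=f(s,245,140,60,75,4)[:240];c=f(s,370,130,80,60,4)
row1=np.hstack([a,b,c]);d=f(t,310,90,160,130,2.5);e=f(s,320,150,160,130,2.5)
row2=np.hstack([d,e]);print(row1.shape,row2.shape)
cv2.imwrite('pics/m1.png',np.vstack([row1[:,:800],row2]))
```

```text
(240, 800, 3) (325, 800, 3)
```

View pics/m1.png

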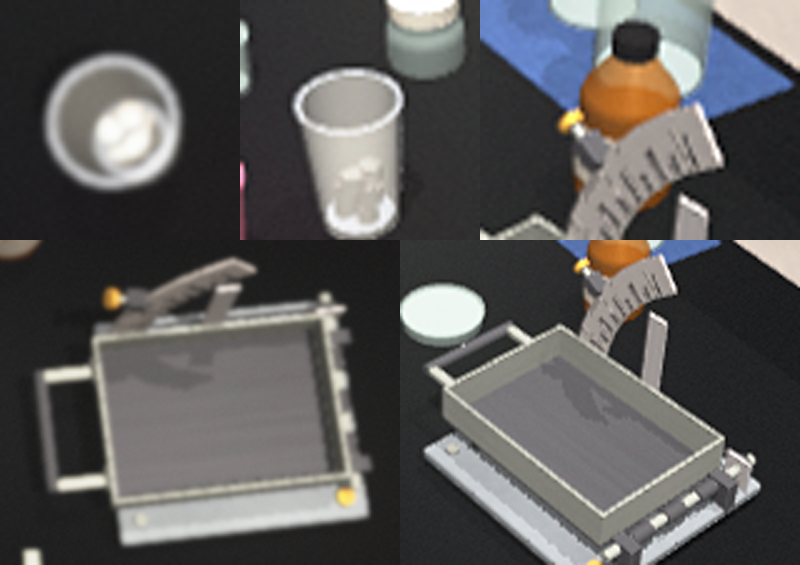

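The crop confirms that the clear beaker with pellets is the one at top (253,220). Mouth centre: top (253.2,220.2), side (272,165.5). I read the rim corners and bar from the montage as well and triangulate them now.

Run:
```python
from h import *
T=calibration('top');S=calibration('side')
pts=dict(mouth=((253.2,220.2),(272,165.5)),ff=((348.8,129.2),(384,185.2)),fn=((355.2,194),(337.2,212)),hn=((450.8,187.2),(401.2,260.8)),hf=((442,121.2),(448.8,229.2)),bar=((329.2,166.4),(349.6,194)),jar=((197,160),(291,139)))
P={}
for k,(a,b) in pts.items():
    P[k],e=tri([ray(T,*a),ray(S,*b)]);print(k,P[k].round(4),np.round(e,4))
c=sum(P[k] for k in('ff','fn','hn','hf'))/4
y=(P['ff']+P['fn']-P['hn']-P['hf']);x=P['ff']+P['hf']-P['fn']-P['hn']
print('c',c,'yang',np.degrees(np.arctan2(y[1],y[0])),'xang',np.degrees(np.arctan2(x[1],x[0])),np.linalg.norm(y)/2,np.linalg.norm(x)/2)
for n,uv in dict(ff=(348.8,129.2),fn=(355.2,194),hn=(450.8,187.2),hf=(442,121.2)).items(): print(n,onz(T,*uv,.08))
# others approx (top)
for n,uv,z in (('petri',(279,154),.016),('amber',(312,65),.125),('spatA',(323,215),.004),('spatB',(325,292),.004),('pink',(262,277),.09),('blue',(200,265),.09),('jarcap',(196,167),.05),('pot',(172,230),.05)): print(n,onz(T,*uv,z).round(3))
# beaker mouth contour in top
```

```text
mouth [0.4566 0.2075 0.0948] [0.0003 0.0003]
ff [0.6653 0.0072 0.0798] [0.0008 0.0008]
fn [ 0.5211 -0.0092  0.0703] [0.0009 0.0009]
hn [ 0.5425 -0.2194  0.0834] [0.0032 0.0032]
hf [ 0.6883 -0.2006  0.0871] [0.0002 0.0002]
bar [0.5879 0.0477 0.0556] [0.0022 0.0022]
jar [0.5874 0.3474 0.0554] [0.0067 0.0067]
c [ 0.60429207 -0.10548707  0.08014461] yang 96.0725169521068 xang 6.921182912849389 0.2104557177153268 0.14624045095068267
ff [0.6659801  0.00694157 0.08      ]
fn [ 0.52015594 -0.00883921  0.08      ]
hn [ 0.54014726 -0.21879669  0.08      ]
hf [ 0.69056631 -0.20233087  0.08      ]
petri [0.622 0.165 0.016]
amber [0.795 0.091 0.125]
spatA [0.483 0.06  0.004]
spatB [0.308 0.052 0.004]
pink [0.338 0.185 0.09 ]
blue [0.36  0.316 0.09 ]
jarcap [0.579 0.348 0.05 ]
pot [0.436 0.392 0.05 ]
```

```bash
cat >> h.py <<'E'
def tool(az,pitch,roll=0):
    a,p=np.radians([az,pitch]); z=np.array([np.cos(p)*np.cos(a),np.cos(p)*np.sin(a),-np.sin(p)])
    x=np.array([np.sin(p)*np.cos(a),np.sin(p)*np.sin(a),np.cos(p)])  # camera side up
    M=np.stack([x,np.cross(z,x),z],1); return R.from_matrix(M)*R.from_euler('z',roll,degrees=True)
def delta(p,r,s=None):
    s=s or monitor.sense(); d=(np.array(p)-s['eef_pos'])*1000; w=np.degrees((r*R.from_rotvec(s['orientation']).inv()).as_rotvec())
    n=int(max(np.ceil(np.abs(d).max()/55),np.ceil(np.linalg.norm(w)/10),1))
    print('total',d.round(1),w.round(1),'n',n,'per',(d/n).round(1),(w/n).round(2)); return d,w,n
E
python3 - <<'E'
from h import *
s=monitor.sense();print(R.from_rotvec(s['orientation']).as_matrix().round(2))
g=np.array([.457,.2075,.060])
for az in(65,50):
  r=tool(az,35);z=r.as_matrix()[:,2]
  for b in(-.12,0): p=g+z*(b+.0187);print(az,b,p.round(4));delta(p,r)
E
```

```text
[[-0.95  0.33 -0.  ]
 [ 0.33  0.95 -0.  ]
 [-0.   -0.   -1.  ]]
65 -0.12 [0.4219 0.1323 0.1181]
total [ 185.2 -552.6 -112.5] [ 56.6  23.9 -87.8] n 11 per [ 16.8 -50.2 -10.2] [ 5.15  2.18 -7.98]
65 0 [0.4635 0.2214 0.0493]
total [ 226.7 -463.5 -181.4] [ 56.6  23.9 -87.8] n 11 per [ 20.6 -42.1 -16.5] [ 5.15  2.18 -7.98]
50 -0.12 [0.4037 0.1439 0.1181]
total [ 166.9 -541.  -112.5] [  61.6   17.  -101.2] n 12 per [ 13.9 -45.1  -9.4] [ 5.14  1.41 -8.43]
50 0 [0.4668 0.2192 0.0493]
total [ 230.1 -465.7 -181.4] [  61.6   17.  -101.2] n 12 per [ 19.2 -38.8 -15.1] [ 5.14  1.41 -8.43]
```

Call:
{"fn": "play_rows", "kwargs": {
  "steps": [
    [17,-48,3,5.1,2.2,-8,85],
    [17,-48,3,5.1,2.2,-8,85],
    [17,-48,3,5.1,2.2,-8,85],
    [17,-48,3,5.1,2.2,-8,85],
    [17,-48,3,5.1,2.2,-8,85],
    [17,-48,3,5.1,2.2,-8,85],
    [17,-48,3,5.1,2.2,-8,85],
    [17,-48,3,5.1,2.2,-8,85],
    [17,-48,3,5.1,2.2,-8,85],
    [17,-48,3,5.1,2.2,-8,85],
    [17,-48,3,5.1,2.2,-8,85]
  ]
}}

```text
clock: 1.52
eef_pos: [0.3793, 0.291, 0.2613]
orientation: [-1.789, -1.865, -0.811]
contact_force: [-0.3, -0.2, -0.7]
gripper_width: 0.0848
```

Run:
```python
from h import *
s=monitor.sense();print(s['q'].round(2) if hasattr(s['q'],'round') else s['q'],s['eef_pos'],s['clock'])
print(R.from_rotvec(s['orientation']).as_matrix().round(2))
g=np.array([.457,.2075,.060]);r=tool(65,35);z=r.as_matrix()[:,2]
for b in(-.12,0): p=g+z*(b+.0187);delta(p,r)
```

```text
[ 0.53  0.51 -1.22  2.4  -1.04  0.11  0.53] [0.37932907 0.29098541 0.26125285] 1.525
[[-0.08  0.99  0.09]
 [ 0.74 -0.    0.67]
 [ 0.67  0.12 -0.74]]
total [  42.6 -158.7 -143.1] [ 14.1   3.7 -23.9] n 3 per [ 14.2 -52.9 -47.7] [ 4.7   1.24 -7.98]
total [  84.1  -69.6 -212. ] [ 14.1   3.7 -23.9] n 4 per [ 21.  -17.4 -53. ] [ 3.53  0.93 -5.99]
```

Heading this way, the wrist ran into limits: q5 is at −1.05 and q6 at 0.11. I'll back out with varied small moves and log (q, pose) pairs, so I can fit a kinematic model and choose reachable poses.

```bash
cat > log.py <<'E'
from h import *
import json
s=monitor.sense(); open('log.txt','a').write(json.dumps([list(map(float,s[k])) for k in('q','eef_pos','orientation')])+'\n')
print(np.round(s['q'],2),np.round(s['eef_pos'],3))
E
python3 - <<'E'
import json
open('log.txt','w').write(json.dumps([[-1.315,.599,-.003,1.599,.002,.943,-.08],[0.23669407,0.68477847,0.23043584],[-5.20205607e-01,-3.09807386e+00,2.41292245e-03]])+'\n')
E
python3 log.py
```

```text
[ 0.53  0.51 -1.22  2.4  -1.04  0.11  0.53] [0.379 0.291 0.261]
```

Call:
{"fn": "play_rows", "kwargs": {
  "steps": [
    [0,10,10,-8,0,0,85],
    [0,10,10,-8,0,0,85],
    [0,10,10,-8,0,0,85],
    [0,0,0,0,0,0,85]
  ]
}}

```text
clock: 2.02
eef_pos: [0.3861, 0.3009, 0.2616]
orientation: [-1.953, -2.007, -0.579]
contact_force: [0.4, 0.4, -0.1]
gripper_width: 0.0854
```

```bash
python3 log.py
```

```text
[-0.06  0.26 -0.57  2.3  -0.69  0.35  0.05] [0.386 0.301 0.262]
```

Call:
{"fn": "play_rows", "kwargs": {
  "steps": [
    [20,10,10,-8,4,0,85],
    [20,10,10,-8,4,0,85],
    [20,0,0,-8,4,0,85],
    [0,0,0,0,0,0,85]
  ]
}}

```text
clock: 2.52
eef_pos: [0.4381, 0.3152, 0.2731]
orientation: [-2.108, -2.089, -0.007]
contact_force: [-0.6, -0.1, -0.7]
gripper_width: 0.0852
```

```bash
python3 log.py
```

```text
[-0.51  0.35 -0.16  1.95 -0.16  0.86 -0.56] [0.438 0.315 0.273]
```

Call:
{"fn": "play_rows", "kwargs": {
  "steps": [
    [20,10,30,-8,-4,6,85],
    [20,10,30,-8,-4,6,85],
    [20,0,0,-8,-4,6,85],
    [0,0,0,0,0,0,85]
  ]
}}

```text
clock: 3.02
eef_pos: [0.4959, 0.3295, 0.3267]
orientation: [1.704, 2.311, -0.259]
contact_force: [-0.2, 0.2, 0.0]
gripper_width: 0.0848
```

```bash
python3 log.py
```

```text
[-0.78  0.41 -0.07  1.74  0.33  1.18 -0.7 ] [0.496 0.33  0.327]
```

Call:
{"fn": "play_rows", "kwargs": {
  "steps": [
    [-20,-40,0,-8,-4,-6,85],
    [-20,-40,0,-8,0,-6,85],
    [-20,0,0,-8,0,-6,85],
    [0,0,0,0,0,0,85]
  ]
}}

```text
clock: 3.52
eef_pos: [0.4294, 0.238, 0.3217]
orientation: [1.817, 1.77, -0.712]
contact_force: [0.1, -1.1, 0.4]
gripper_width: 0.085
```

```bash
python3 log.py
```

```text
[-0.93  0.48  0.05  1.82  0.4   1.47 -1.08] [0.429 0.238 0.322]
```

Call:
{"fn": "play_rows", "kwargs": {
  "steps": [
    [30,40,30,0,-8,-6,85],
    [30,40,0,0,-8,-6,85],
    [20,40,0,0,-8,-6,85],
    [0,0,0,0,0,0,85]
  ]
}}

```text
clock: 4.03
eef_pos: [0.5133, 0.3511, 0.3501]
orientation: [2.116, 1.229, -0.4]
contact_force: [-0.2, 0.3, -0.0]
gripper_width: 0.0852
```

```bash
python3 log.py
```

```text
[-1.04  0.61  0.19  1.5   0.4   1.58 -1.48] [0.513 0.351 0.35 ]
```

Call:
{"fn": "play_rows", "kwargs": {
  "steps": [
    [-30,0,-30,-8,5,8,85],
    [-30,0,-30,-8,5,8,85],
    [-30,0,0,-8,5,8,85],
    [0,0,0,0,0,0,85]
  ]
}}

```text
clock: 4.53
eef_pos: [0.4241, 0.3395, 0.2887]
orientation: [1.537, 1.526, -0.678]
contact_force: [0.7, -0.1, 0.7]
gripper_width: 0.0848
```

```bash
python3 log.py
```

```text
[-1.17  0.7   0.09  1.71  0.54  1.63 -1.32] [0.424 0.34  0.289]
```

```bash
cat > kin.py <<'E'
from h import *
import json,itertools
from scipy.optimize import least_squares
E=lambda a,q:R.from_euler(a,q)
def frames(q,sg):
    r=R.identity();F=[]
    for i,a in enumerate('zyzyzyz'):
        r=r*E(a,sg[i]*q[i]);F.append(r)
    return F
E
python3 - <<'E'
from kin import *
D=[json.loads(l) for l in open('log.txt')]
best=[]
for sg in itertools.product((1,-1),repeat=7):
    X=[frames(d[0],sg)[-1].inv()*R.from_rotvec(d[2]) for d in D]
    for nm,Y in(('R',X),):
        m=R.concatenate(Y).mean();e=max((m.inv()*y).magnitude() for y in Y);best.append((e,sg,m.as_rotvec()))
best.sort(key=lambda t:t[0])
for b in best[:3]:print(b)
sg=best[0][1]
A=[];b=[]
for q,p,o in D:
    F=frames(q,sg);A.append(np.hstack([f.as_matrix() for f in F]+[np.eye(3)]));b.append(p)
A=np.vstack(A);b=np.hstack(b);lam=1e-3
x=np.linalg.solve(A.T@A+lam**2*np.eye(24),A.T@b);print(x.reshape(-1,3).round(3));print('res',np.abs(A@x-b).max(),np.linalg.svd(A)[1].round(3))
E
```

```text
(0.0019389924660015688, (-1, 1, -1, 1, -1, 1, -1), array([2.31314359e-04, 1.86407296e-04, 1.57086838e+00]))
(0.8289380232737908, (-1, 1, -1, -1, -1, -1, -1), array([-0.73897657, -0.55604484,  1.47011863]))
(0.8673677721039921, (-1, 1, 1, -1, 1, -1, -1), array([-0.24666642, -0.27670053,  1.45138212]))
[[-0.003 -0.015  0.141]
 [ 0.003 -0.015  0.325]
 [-0.001 -0.012  0.325]
 [ 0.002 -0.012  0.221]
 [-0.002  0.     0.221]
 [ 0.002  0.     0.163]
 [-0.001  0.     0.163]
 [ 0.003  0.     0.141]]
res 0.0002560584878446015 [7.693 7.596 7.512 2.525 2.266 2.109 0.995 0.814 0.638 0.45  0.432 0.322
 0.274 0.235 0.16  0.099 0.062 0.    0.    0.    0.    0.    0.    0.   ]
```

The kinematic model fits well: 0.26 mm and 2 mrad. I'll use it to search for grasp and pour orientations the arm can actually follow.

```bash
cat >> kin.py <<'E'
SG=(-1,1,-1,1,-1,1,-1)
OFF=np.array([[0,-.030,.282],[0,-.024,.650],[0,0,.442],[0,0,.326]]) # after q1.., fitted below
LO=np.array([-2.57,-.35,-1.29,.11,-1.05,.11,-2.63]);HI=np.array([2.57,1.97,1.29,2.56,4.19,1.86,2.63])
def rx(a,t):
    c,s=np.cos(t),np.sin(t)
    return np.array([[c,-s,0],[s,c,0],[0,0,1]]) if a=='z' else np.array([[c,0,s],[0,1,0],[-s,0,c]])
def fk(q):
    r=np.eye(3);p=np.zeros(3);p[2]=.282;ax=[];pt=[]
    for i,a in enumerate('zyzyzyz'):
        ax.append(SG[i]*r[:,2 if a=='z' else 1]);pt.append(p.copy())
        r=r@rx(a,SG[i]*q[i])
        if i==1:p=p+r@[0,-.030,.650]
        if i==3:p=p+r@[0,-.024,.442]
        if i==5:p=p+r@[0,0,.326]
    pt[6]=p
    return p,r@rx('z',np.pi/2),ax,pt
def ik(q,P,M,it=25):
    q=np.array(q,float)
    for _ in range(it):
        p,r,ax,pt=fk(q);e=np.r_[P-p,.3*R.from_matrix(M@r.T).as_rotvec()]
        if np.linalg.norm(e)<2e-4:break
        J=np.array([np.r_[np.cross(a,p-o),.3*a] for a,o in zip(ax,pt)]).T
        free=np.ones(7,bool)
        for _ in range(4):
            Jf=J*free;dq=Jf.T@np.linalg.solve(Jf@Jf.T+1e-5*np.eye(6),e);dq*=min(1,.2/np.abs(dq).max())
            bad=free&((q+dq<LO+.01)|(q+dq>HI-.01))
            if not bad.any():break
            free&=~bad
        q=np.clip(q+dq,LO+.01,HI-.01)
    p,r,_,_=fk(q);return q,np.linalg.norm(P-p),R.from_matrix(M@r.T).magnitude()
def path(q,p1,r1,n):
    p0,m0,_,_=fk(q);w=(r1*R.from_matrix(m0).inv()).as_rotvec();w=w
    E=0
    for k in range(1,n+1):
        q,e,f=ik(q,p0+(p1-p0)*k/n,(R.from_rotvec(w*k/n)*R.from_matrix(m0)).as_matrix());E=max(E,e+.1*f)
    return q,e+.1*f,E
gx,gy,gz=np.meshgrid([-.04,0,.04],[-.045,0,.045],[-.073,-.12,-.17]) # rel TCP
GP=np.vstack([np.c_[gx.ravel(),gy.ravel(),gz.ravel()],[[.085,0,-.143],[.11,0,-.13],[.085,.03,-.13],[.085,-.03,-.13],[0,.055,-.03],[0,-.055,-.03]],[[.055*np.cos(t),.055*np.sin(t),-.326+d] for t in np.arange(0,6.3,.8) for d in(-.05,0,.05,.1)]])
OB=[(.338,.185,.034,.097),(.36,.316,.034,.097),(.29,.25,.034,.097),(.579,.348,.03,.058),(.436,.392,.023,.06),(.622,.165,.047,.016)]
def clear(P,M):
    X=P+GP@M.T;c=X[:,2].min()-.004
    for x,y,rad,h in OB:
        d=np.hypot(X[:,0]-x,X[:,1]-y)-rad;c=min(c,np.min(np.maximum(d,X[:,2]-h)))
    return c
E
cat > plan.py <<'E'
from kin import *
D=[json.loads(l) for l in open('log.txt')]
print('fk err',[round(1e3*np.linalg.norm(fk(d[0])[0]-d[1]),1) for d in D])
q0=np.array(D[-1][0]);g=np.array([.457,.2075,.062]);out=[]
for az in range(-180,180,20):
  for pi in(25,35,45,55):
    for fl in(0,180):
      r=tool(az,pi,fl);z=r.as_matrix()[:,2];tc=g+.0187*z
      if clear(tc,r.as_matrix())<.006 or clear(tc-.06*z,r.as_matrix())<.006:continue
      qa,e,_=path(q0,tc-.12*z+[0,0,.1],r,10)
      if e>.004:continue
      q,e,E_=path(qa,tc,r,6)
      if e>.003:continue
      ql,e,_=path(q,tc+[0,0,.2],r,4)
      for da in range(-120,121,30):
        rr=R.from_euler('z',da,degrees=True)*r
        # mouth centre rel TCP in tool frame
        m=r.inv().apply(g+[0,0,.033]-tc)
        qq,e,_=path(ql,np.array([.604,-.105,.27])-rr.apply(m),rr,10)
        if e>.004:continue
        for psi in range(0,360,45):
          h=np.array([-np.sin(np.radians(psi)),np.cos(np.radians(psi)),0]);qt=qq;ok=1;cl=9
          for th in np.radians(np.arange(12.5,126,12.5)):
            rt=R.from_rotvec(h*th)*rr;M=.115+max(.095*np.cos(th)+.026*np.sin(th),.034*np.sin(th))
            P=np.array([.604-.02*np.cos(np.radians(psi)),-.105-.02*np.sin(np.radians(psi)),M])-rt.apply(m)
            qt,e,f=ik(qt,P,rt.as_matrix())
            if e+.1*f>.006:ok=0;break
            X=P+GP@rt.as_matrix().T;cl=min(cl,X[:,2].min())
          if ok:out.append((cl,az,pi,fl,da,psi,clear(tc,r.as_matrix()),q.round(2),qt.round(2)))
out.sort(key=lambda t:-t[0])
print(len(out))
for o in out[:15]:print(*o)
E
timeout 540 python3 plan.py
```

```text
fk err [np.float64(4.8), np.float64(3.1), np.float64(3.3), np.float64(3.4), np.float64(3.5), np.float64(3.7), np.float64(3.8), np.float64(3.9)]
1286
0.1427631808565577 -120 35 180 30 270 0.013091284394877348 [-0.79  0.99  0.14  1.75  0.21  1.32 -1.33] [ 1.    1.16 -0.99  1.77 -0.35  0.94  0.51]
0.14276318085655768 -180 35 180 90 270 0.01973233249408233 [-0.53  1.02  0.3   1.71 -0.45  1.45 -1.51] [ 1.    1.16 -0.99  1.77 -0.35  0.94  0.51]
0.13948332652336728 -140 35 180 90 315 0.011517030172442815 [-0.7   1.01  0.19  1.68 -0.01  1.41 -1.38] [ 0.55  1.1  -0.58  1.42 -0.19  1.73  0.82]
0.13948332652336726 -100 35 180 60 315 0.02138080227089547 [-0.88  0.96  0.09  1.86  0.44  1.21 -1.32] [ 0.69  1.15 -0.77  1.47 -0.17  1.61  0.8 ]
0.13948332652336723 -160 35 180 120 315 0.031732332494082346 [-0.5   1.01  0.05  1.66 -0.13  1.44 -1.59] [ 0.7   1.15 -0.79  1.47 -0.15  1.61  0.78]
0.13609416763159596 -100 35 180 0 270 0.02138080227089547 [-0.88  0.96  0.09  1.86  0.44  1.21 -1.32] [ 0.86  1.1  -0.8   1.68 -0.44  1.15  0.52]
0.13609416763159593 -160 35 180 60 270 0.031732332494082346 [-0.5  
[... 722 characters left out ...]
877348 [-0.79  0.99  0.14  1.75  0.21  1.32 -1.33] [ 0.45  1.11 -0.49  1.38 -0.16  1.84  0.77]
0.13262149772684026 -180 35 180 120 315 0.01973233249408233 [-0.53  1.02  0.3   1.71 -0.45  1.45 -1.51] [ 0.45  1.11 -0.49  1.38 -0.16  1.84  0.77]
0.13262149772684026 -120 35 180 -30 225 0.013091284394877348 [-0.79  0.99  0.14  1.75  0.21  1.32 -1.33] [ 1.16  1.22 -1.14  2.05 -0.84  0.3   0.57]
0.13262149772684026 120 35 180 90 225 0.03173233249408232 [-0.01  0.92 -0.09  2.07 -0.99  0.97 -1.77] [ 1.21  1.31 -1.26  2.05 -0.35  0.23  0.1 ]kin.py:34: RuntimeWarning: divide by zero encountered in scalar divide
  Jf=J*free;dq=Jf.T@np.linalg.solve(Jf@Jf.T+1e-5*np.eye(6),e);dq*=min(1,.2/np.abs(dq).max())
```

```bash
cat > p2.py <<'E'
from kin import *
D=[json.loads(l) for l in open('log.txt')];q0=np.array(D[-1][0]);g=np.array([.457,.2075,.062])
def quad(P,M):  # clearance to scale plate region
    X=P+GP@M.T;a=np.radians(6.4);c=np.array([.604,-.105]);L=(X[:,:2]-c)@np.array([[np.cos(a),-np.sin(a)],[np.sin(a),np.cos(a)]])
    k=(X[:,2]<.23)&(L[:,1]>-.16)&(L[:,1]<.12); return (.075-L[k,0]).min() if k.any() else 9
for az in(-80,-90,-100):
 for da in(0,20,40):
  for psi in (270,250):
   r=tool(az,35,180);z=r.as_matrix()[:,2];tc=g+.0187*z
   qa,e0,_=path(q0,tc-.12*z+[0,0,.08],r,10);q,e1,_=path(qa,tc,r,6);ql,e2,_=path(q,tc+[0,0,.2],r,4)
   rr=R.from_euler('z',da,degrees=True)*r;m=r.inv().apply(g+[0,0,.033]-tc)
   qq,e3,E3=path(ql,np.array([.600,-.085,.27])-rr.apply(m),rr,10)
   h=np.array([-np.sin(np.radians(psi)),np.cos(np.radians(psi)),0]);qt=qq;cl=9;e4=0;qd=9
   for th in np.radians(np.arange(12.5,126,12.5)):
     rt=R.from_rotvec(h*th)*rr;M=.12+max(.095*np.cos(th)+.026*np.sin(th),.034*np.sin(th));P=np.array([.600,-.085,M])-rt.apply(m)
     qt,e,f=ik(qt,P,rt.as_matrix());e4=max(e4,e+.1*f);cl=min(cl,(P+GP@rt.as_matrix().T)[:,2].min());qd=min(qd,quad(P,rt.as_matrix()))
   print(az,da,psi,'clr',round(clear(tc,r.as_matrix()),3),round(clear(tc-.06*z,r.as_matrix()),3),'err',np.round([e0,e1,e2,e3,e4],4),'z',round(cl,3),'quad',round(qd,3),q.round(2),qt.round(2))
r=tool(-90,35,180);z=r.as_matrix()[:,2];tc=g+.0187*z;print(tc)
delta(tc-.12*z+[0,0,.08],r);print('approach',(.12*z*1000).round(1))
E
python3 p2.py
```

```text
-80 0 270 clr 0.002 -0.002 err [0.0001 0.     0.     0.     0.0002] z 0.141 quad 0.021 [-0.96  0.93  0.06  2.01  0.7   1.07 -1.36] [ 1.13  1.27 -1.19  1.87 -0.18  0.73  0.44]
-80 0 250 clr 0.002 -0.002 err [0.0001 0.     0.     0.     0.0732] z 0.127 quad 0.019 [-0.96  0.93  0.06  2.01  0.7   1.07 -1.36] [ 1.15  1.22 -1.21  2.22  2.94  0.15 -2.61]
-80 20 270 clr 0.002 -0.002 err [0.0001 0.     0.     0.     0.0001] z 0.127 quad 0.029 [-0.96  0.93  0.06  2.01  0.7   1.07 -1.36] [ 1.23  1.35 -1.27  2.05 -0.32  0.36  0.8 ]
-80 20 250 clr 0.002 -0.002 err [0.0001 0.     0.     0.     0.0286] z 0.113 quad 0.027 [-0.96  0.93  0.06  2.01  0.7   1.07 -1.36] [ 1.17  1.54 -1.25  2.46  3.45  0.82 -2.61]
-80 40 270 clr 0.002 -0.002 err [0.0001 0.     0.     0.     0.0948] z 0.113 quad 0.043 [-0.96  0.93  0.06  2.01  0.7   1.07 -1.36] [ 1.23  1.41 -1.22  2.27  3.38  0.19 -2.56]
-80 40 250 clr 0.002 -0.002 err [0.0001 0.     0.     0.     0.0025] z 0.077 quad 0.041 [-0.96  0.93  0.06  2.01  0.7   1.07 -1.36] [ 1.13  1.72 -1.27  2.48  3.62  1.06 -2.38]
-90 0 270 clr 0.014 0.01 err [0.0001 0.     0.
[... 1502 characters left out ...]
0.18  0.73  0.43]
-100 20 250 clr 0.021 0.031 err [0.0001 0.     0.     0.     0.0732] z 0.127 quad 0.019 [-0.88  0.96  0.09  1.86  0.44  1.21 -1.32] [ 1.15  1.22 -1.21  2.22  2.94  0.15 -2.61]
-100 40 270 clr 0.021 0.031 err [0.0001 0.     0.     0.     0.0001] z 0.127 quad 0.029 [-0.88  0.96  0.09  1.86  0.44  1.21 -1.32] [ 1.23  1.35 -1.27  2.05 -0.32  0.36  0.8 ]
-100 40 250 clr 0.021 0.031 err [0.0001 0.     0.     0.     0.0286] z 0.113 quad 0.027 [-0.88  0.96  0.09  1.86  0.44  1.21 -1.32] [ 1.17  1.54 -1.25  2.46  3.45  0.82 -2.6 ]
[0.457      0.19218186 0.05127412]
total [ 32.9 -49.1 -88.6] [ 4.  11.1 -5.4] n 2 per [ 16.4 -24.5 -44.3] [ 2.02  5.54 -2.7 ]
approach [  0.  -98.3 -68.8]
```

```bash
cat > g.py <<'E'
from kin import *
g=np.array([.457,.2075,.062]);r=tool(-100,35,180);z=r.as_matrix()[:,2];tc=g+.0187*z
E
python3 - <<'E'
from g import *
delta(tc-.12*z+[0,0,.06],r);print(tc,(.12*z*1000).round(1))
E
```

```text
total [  47.3  -50.3 -108.6] [  5.   10.7 -15.4] n 2 per [ 23.7 -25.2 -54.3] [ 2.51  5.36 -7.68]
[0.45434003 0.19241457 0.05127412] [-17.1 -96.8 -68.8]
```

Call:
{"fn": "play_rows", "kwargs": {
  "steps": [
    [12,-13,-27,1.3,2.7,-3.9,85],
    [12,-13,-27,1.3,2.7,-3.9,85],
    [12,-13,-27,1.3,2.7,-3.9,85],
    [12,-13,-27,1.3,2.7,-3.9,85],
    [0,0,0,0,0,0,85]
  ]
}}

```text
clock: 5.15
eef_pos: [0.4771, 0.2756, 0.1798]
orientation: [1.852, 1.524, -0.953]
contact_force: [0.1, -0.2, -0.2]
gripper_width: 0.0845
```

Run:
```python
from g import *
s=monitor.sense();print(s['q'].round(2),s['clock']);delta(tc-.12*z+[0,0,.0],r);delta(tc,r)
ims=[capture(n) for n in('wrist','side')]
print(s['eef_pos'],R.from_rotvec(s['orientation']).as_matrix().round(2))
cv2.imwrite('pics/w1.png',np.vstack([cv2.resize(ims[0],None,fx=.75,fy=.75),cv2.resize(ims[1][100:350,100:580],None,fx=1,fy=1)]))
```

```text
[-0.91  0.83  0.08  1.65  0.36  1.52 -1.2 ] 5.15
total [ -5.6  13.7 -59.7] [-1.7 -0.9  1.7] n 2 per [ -2.8   6.8 -29.9] [-0.86 -0.44  0.86]
total [ -22.7  -83.2 -128.6] [-1.7 -0.9  1.7] n 3 per [ -7.6 -27.7 -42.9] [-0.57 -0.3   0.57]
[0.47705076 0.27556612 0.17983037] [[ 0.1   0.98 -0.18]
 [ 0.59 -0.2  -0.78]
 [-0.8  -0.02 -0.59]]
```

View pics/w1.png

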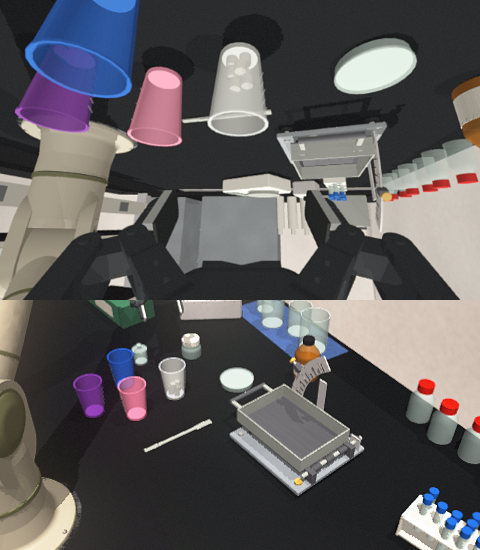

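The wrist view (inverted) shows the beaker at (240,90), between the jaws' line and clear. The side crop shows no gripper, so I'll check that before approaching.

Run:
```python
from g import *
s=monitor.sense();S=calibration('side');T=calibration('top');W=calibration('wrist')
p=s['eef_pos'];print(proj(S,p),proj(T,p),proj(W,[.457,.2075,.095]),np.array(W['T']).round(3).tolist())
a=capture('side');b=capture('top')
a0=cv2.imread('pics/side0.png');print([cv2.absdiff(a,a0).max(2).__gt__(25).sum()])
d=(cv2.absdiff(a,a0).max(2)>25);ys,xs=np.where(d);print(xs.min(),xs.max(),ys.min(),ys.max())
b0=cv2.imread('pics/top0.png');d=(cv2.absdiff(b,b0).max(2)>25);ys,xs=np.where(d);print(d.sum(),xs.min(),xs.max(),ys.min(),ys.max())
cv2.imwrite('pics/ab.png',np.vstack([cv2.resize(x,None,fx=.75,fy=.75) for x in(a,b)]))
```

```text
(np.float64(263.7206629766196), np.float64(121.90074790835808)) (np.float64(211.4817022282435), np.float64(204.32958709712355)) (np.float64(318.7590643952164), np.float64(165.3795435300322)) [[0.98, -0.044, -0.193, 0.508], [-0.197, -0.314, -0.929, 0.437], [-0.02, 0.949, -0.316, 0.203], [0.0, 0.0, 0.0, 1.0]]
[np.int64(29548)]
0 294 0 368
37135 0 359 111 399
```

View pics/ab.png

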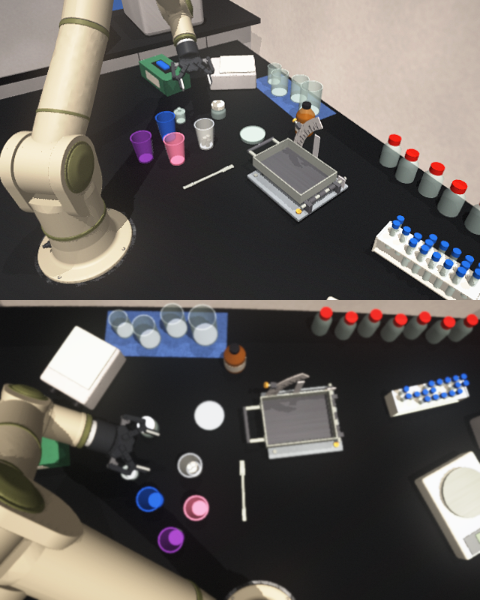

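The full frames show the gripper where expected. The predicted mouth position in the wrist view agrees within 2 px. Approaching.

Call:
{"fn": "play_rows", "kwargs": {
  "steps": [
    [-4,2,-32,-0.6,-0.3,0.6,85],
    [-4,-8,-32,-0.6,-0.3,0.6,85],
    [-5,-18,-26,-0.5,-0.3,0.5,85],
    [-3,-16,-13,0,0,0,85],
    [0,0,0,0,0,0,85]
  ]
}}

```text
clock: 5.98
eef_pos: [0.4548, 0.2473, 0.0788]
orientation: [1.796, 1.543, -0.919]
contact_force: [0.2, -0.3, 0.5]
gripper_width: 0.0849
```

Run:
```python
from g import *
s=monitor.sense();print(s['contact_force']);delta(tc,r)
```

```text
[ 0.22716096 -0.28468015  0.54646252]
total [ -0.4 -54.9 -27.5] [-0.8  0.1 -1.3] n 1 per [ -0.4 -54.9 -27.5] [-0.84  0.11 -1.32]
```

Call:
{"fn": "play_rows", "kwargs": {
  "steps": [
    [0,-14,-7,-0.2,0,-0.3,85],
    [0,-14,-7,-0.2,0,-0.3,85],
    [0,-14,-7,-0.2,0,-0.3,85],
    [0,-12,-6,-0.2,0,-0.3,85],
    [0,0,0,0,0,0,85]
  ]
}}

```text
clock: 6.6
eef_pos: [0.4554, 0.1918, 0.0517]
orientation: [1.808, 1.517, -0.933]
contact_force: [0.8, -0.5, 0.2]
gripper_width: 0.0851
```

Run:
```python
from g import *
s=monitor.sense();print(s['contact_force']);delta(tc,r)
cv2.imwrite('pics/w2.png',cv2.rotate(capture('wrist'),cv2.ROTATE_180))
```

```text
[ 0.75043315 -0.53598934  0.21905409]
total [-1.   0.6 -0.4] [-0.2  0.2 -0.1] n 1 per [-1.   0.6 -0.4] [-0.19  0.24 -0.13]
```

View pics/w2.png

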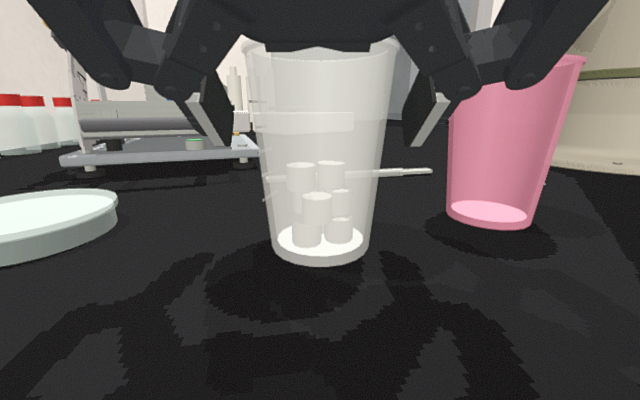

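The beaker (318,150) sits centred between the pads (205 and 430). Closing, then lifting.

Call:
{"fn": "play_rows", "kwargs": {
  "steps": [
    [0,0,0,0,0,0,50],
    [0,0,0,0,0,0,50],
    [0,0,0,0,0,0,50],
    [0,0,0,0,0,0,50],
    [0,0,0,0,0,0,50],
    [0,0,0,0,0,0,50]
  ]
}}

```text
clock: 7.4
eef_pos: [0.4556, 0.1942, 0.0523]
orientation: [1.808, 1.52, -0.93]
contact_force: [0.5, -0.1, 0.4]
gripper_width: 0.0618
```

Call:
{"fn": "play_rows", "kwargs": {
  "steps": [
    [0,0,10,0,0,0,50],
    [0,0,30,0,0,0,50],
    [0,0,40,0,0,0,50],
    [0,0,40,0,0,0,50],
    [0,0,40,0,0,0,50],
    [0,0,40,0,0,0,50],
    [0,0,0,0,0,0,50]
  ]
}}

```text
clock: 8.28
eef_pos: [0.4548, 0.1944, 0.2601]
orientation: [1.81, 1.523, -0.927]
contact_force: [-0.3, 1.0, -1.1]
gripper_width: 0.0618
```

```bash
cat > pour.py <<'E'
from g import *
da,psi=10,270
s=monitor.sense();q=np.array(s['q'])
rr=R.from_euler('z',da,degrees=True)*r;m=r.inv().apply(g+[0,0,.033]-tc);C=np.array([.590,-.080])
print(s['contact_force'],s['gripper_width'],q.round(2))
P0=np.r_[C,.275]-rr.apply(m);qq,e,_=path(q,P0,rr,10);print('pre',P0,e,qq.round(2));delta(P0,rr)
h=np.array([1.,0,0]);pp,pr=P0,rr
for th in range(10,131,10):
    t=np.radians(th);rt=R.from_rotvec(h*t)*rr;M=.125+max(.095*np.cos(t)+.026*np.sin(t),.034*np.sin(t));P=np.r_[C,M]-rt.apply(m)
    qq,e,f=ik(qq,P,rt.as_matrix());print(th,((P-pp)*1000).round(0),P.round(3),round(e,4),round(f,3),qq.round(2));pp=P
E
python3 pour.py
```

```text
[-0.30369852  1.02784053 -1.09790201] 0.061834995800276314 [-0.9   0.66  0.11  1.81  0.43  1.51 -1.17]
pre [ 0.59       -0.09531814  0.23127412] 3.496756199728852e-07 [-0.53  0.66  0.23  1.98  0.88  1.1  -0.97]
total [ 135.2 -289.7  -28.8] [-0.6  0.2  9.7] n 6 per [ 22.5 -48.3  -4.8] [-0.1   0.04  1.62]
10 [  0.   8. -54.] [ 0.59  -0.087  0.177] 0.0 0.0 [-0.45  0.66  0.18  2.    0.82  0.94 -0.95]
20 [ 0.  8. -1.] [ 0.59  -0.079  0.177] 0.0 0.0 [-0.34  0.6   0.11  2.    0.73  0.86 -0.82]
30 [ 0.  8. -2.] [ 0.59  -0.071  0.175] 0.0001 0.0 [-0.22  0.55  0.03  1.99  0.6   0.79 -0.67]
40 [ 0.  8. -4.] [ 0.59  -0.064  0.171] 0.0001 0.0 [-0.07  0.53 -0.08  1.98  0.46  0.72 -0.5 ]
50 [ 0.  7. -5.] [ 0.59  -0.056  0.166] 0.0001 0.0 [ 0.09  0.53 -0.2   1.97  0.3   0.68 -0.32]
60 [ 0.  7. -6.] [ 0.59 -0.05  0.16] 0.0001 0.0 [ 0.27  0.55 -0.34  1.96  0.14  0.66 -0.13]
70 [ 0.  6. -7.] [ 0.59  -0.044  0.153] 0.0001 0.0 [ 0.44  0.61 -0.48  1.95  0.01  0.65  0.04]
80 [ 0.  5. -8.] [ 0.59  -0.04   0.144] 0.0001 0.0 [ 0.6   0.69 -0.61  1.93 -0.1   0.67  0.18]
90 [ 0.  3. -1.] [ 0.59  -0.036  0.144] 0.0001 0.0 [ 0.73  0.78 -0.72  1.91 -0.19  0.71  0.3 ]
100 [0. 2. 7.] [ 0.59  -0.034  0.151] 0.0001 0.0 [ 0.84  0.87 -0.81  1.88 -0.26  0.77  0.39]
110 [0. 1. 7.] [ 0.59  -0.034  0.158] 0.0 0.0 [ 0.92  0.97 -0.89  1.85 -0.32  0.83  0.46]
120 [ 0. -1.  6.] [ 0.59  -0.034  0.163] 0.0 0.0 [ 0.98  1.08 -0.95  1.82 -0.37  0.9   0.52]
130 [ 0. -2.  4.] [ 0.59  -0.037  0.167] 0.0 0.0 [ 1.02  1.19 -1.    1.79 -0.41  0.97  0.57]
```

Call:
{"fn": "play_rows", "kwargs": {
  "steps": [
    [22,-48,-4,-0.1,0,1.6,50],
    [22,-48,-4,-0.1,0,1.6,50],
    [22,-48,-4,-0.1,0,1.6,50],
    [22,-48,-4,-0.1,0,1.6,50],
    [22,-48,-4,-0.1,0,1.6,50],
    [22,-48,-4,-0.1,0,1.6,50],
    [0,0,0,0,0,0,50]
  ]
}}

```text
clock: 9.15
eef_pos: [0.5867, -0.1011, 0.2302]
orientation: [1.638, 1.654, -0.853]
contact_force: [-0.4, -0.4, -1.9]
gripper_width: 0.062
```

```bash
python3 pour.py | head -4
```

```text
[-0.43099095 -0.36052341 -1.90740896] 0.06201280981196088 [-0.52  0.65  0.23  1.99  0.88  1.09 -0.97]
pre [ 0.59       -0.09531814  0.23127412] 3.250412657820821e-07 [-0.53  0.66  0.24  1.98  0.87  1.1  -0.97]
total [3.3 5.8 1.1] [-0.2 -0.3 -0.4] n 1 per [3.3 5.8 1.1] [-0.21 -0.25 -0.44]
10 [  0.   8. -54.] [ 0.59  -0.087  0.177] 0.0 0.0 [-0.45  0.66  0.18  2.    0.82  0.94 -0.95]
```

Tilt to about 80° first, lowering gradually.

Call:
{"fn": "play_rows", "kwargs": {
  "steps": [
    [3,10,-15,8,0,0,50],
    [0,7,-15,8,0,0,50],
    [0,7,-14,8,0,0,50],
    [0,7,-10,8,0,0,50],
    [0,6,-7,8,0,0,50],
    [0,6,-6,8,0,0,50],
    [0,5,-5,8,0,0,50],
    [0,5,-5,8,0,0,50],
    [0,4,-5,8,0,0,50],
    [0,0,0,0,0,0,50]
  ]
}}

```text
clock: 10.4
eef_pos: [0.585, -0.0319, 0.139]
orientation: [-2.016, -2.052, -0.358]
contact_force: [-1.1, -1.3, -1.2]
gripper_width: 0.0617
```

```bash
cat > chk.py <<'E'
from g import *
import sys
th,Mz=float(sys.argv[1]),float(sys.argv[2]);s=monitor.sense()
rr=R.from_euler('z',10,degrees=True)*r;m=r.inv().apply(g+[0,0,.033]-tc)
rt=R.from_euler('x',th,degrees=True)*rr;print(np.round(s['q'],2),s['contact_force'].round(1),s['gripper_width']);
u=(R.from_rotvec(s['orientation'])*rr.inv()).apply([0,0,1]);print('beaker axis',u.round(2),'mouth',(s['eef_pos']+R.from_rotvec(s['orientation']).apply(m)).round(3));delta(np.array([.59,-.08,Mz])-rt.apply(m),rt)
E
python3 chk.py 125 .155
```

```text
[ 0.51  0.65 -0.55  1.96 -0.04  0.63  0.1 ] [-1.1 -1.3 -1.2] 0.061683884338085304
beaker axis [ 0.01 -0.97  0.26] mouth [ 0.586 -0.07   0.165]
total [ 5.  -3.5 28.6] [50.2  0.7 -0.8] n 6 per [ 0.8 -0.6  4.8] [ 8.36  0.12 -0.13]
```

Call:
{"fn": "play_rows", "kwargs": {
  "steps": [
    [1,0,3,6,0,0,50],
    [1,0,3,6,0,0,50],
    [0,0,4,6,0,0,50],
    [0,0,4,6,0,0,50],
    [0,-1,4,6,0,0,50],
    [0,-1,4,6,0,0,50],
    [0,-1,4,6,0,0,50],
    [0,-1,4,6,0,0,50],
    [0,0,0,0,0,0,50],
    [0,0,0,0,0,0,50]
  ]
}}

```text
clock: 11.65
eef_pos: [0.5848, -0.0114, 0.1679]
orientation: [-1.442, -1.53, -0.983]
contact_force: [0.3, 0.6, 0.2]
gripper_width: 0.0618
```

```bash
python3 chk.py 135 .155
python3 - <<'E'
from h import *
f=lambda im,x,y,w,h,k:cv2.resize(im[y:y+h,x:x+w],None,fx=k,fy=k,interpolation=cv2.INTER_CUBIC)
a=capture('top');b=capture('side');c=capture('wrist')
cv2.imwrite('pics/p1.png',np.vstack([np.hstack([f(a,310,80,160,130,2.5),f(b,300,130,160,130,2.5)]),np.hstack([cv2.resize(c,(400,250)),np.zeros((250,400,3),np.uint8)])]))
E
```

```text
[ 0.96  1.11 -0.98  1.82 -0.36  0.92  0.53] [0.3 0.6 0.2] 0.0617829345543837
beaker axis [ 0.05 -0.84 -0.54] mouth [ 0.587 -0.056  0.157]
total [  5.2 -26.9   7.2] [12.3  1.2 -2.7] n 2 per [  2.6 -13.4   3.6] [ 6.16  0.59 -1.35]
```

View pics/p1.png

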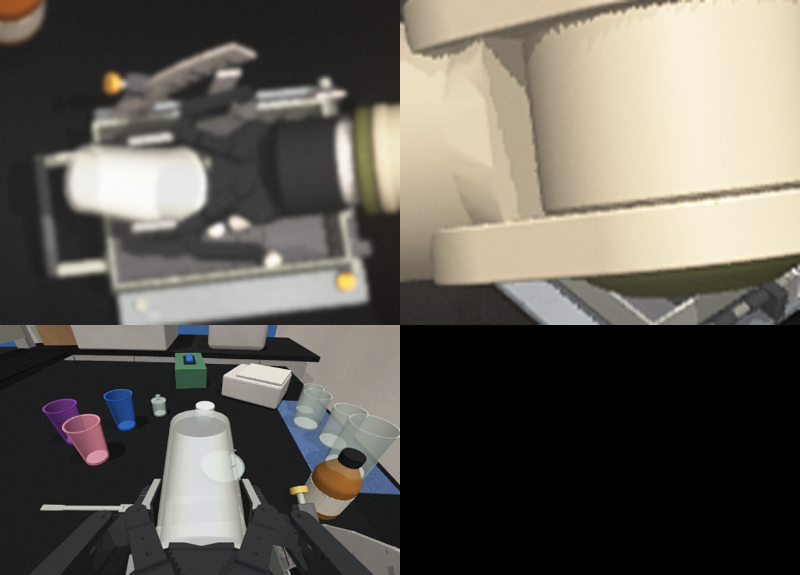

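The beaker looks empty in the wrist view (200,480), and pellets lie in the tray (240,225), (273,260). I'll tip a little further with a small shake to be sure, then go up.

Call:
{"fn": "play_rows", "kwargs": {
  "steps": [
    [2,-8,4,6,0,0,50],
    [2,-8,6,6,0,0,50],
    [0,0,10,0,0,0,50],
    [0,0,-8,0,0,0,50],
    [0,0,10,0,0,0,50],
    [0,0,-6,0,0,0,50],
    [0,0,6,0,0,0,50],
    [0,0,0,0,0,0,50]
  ]
}}

```text
clock: 12.8
eef_pos: [0.5892, -0.0248, 0.1965]
orientation: [-1.295, -1.4, -1.105]
contact_force: [-0.6, 0.2, -0.9]
gripper_width: 0.0621
```

```bash
python3 chk.py 0 .285
python3 - <<'E'
from h import *
f=lambda im,x,y,w,h,k:cv2.resize(im[y:y+h,x:x+w],None,fx=k,fy=k,interpolation=cv2.INTER_CUBIC)
a=capture('wrist');cv2.imwrite('pics/w3.png',a)
E
```

```text
[ 1.02  1.21 -1.05  1.76 -0.42  1.03  0.57] [-0.6  0.2 -0.9] 0.06208666283158841
beaker axis [ 0.06 -0.72 -0.69] mouth [ 0.592 -0.067  0.177]
total [  0.8 -70.6  44.8] [-134.    -2.5   -3.7] n 14 per [ 0.1 -5.   3.2] [-9.57 -0.18 -0.26]
```

Call:
{"fn": "play_rows", "kwargs": {
  "steps": [
    [0,2,12,-9.5,0,0,50],
    [0,0,12,-9.5,-0.2,-0.3,50],
    [0,-2,12,-9.5,-0.2,-0.3,50],
    [0,-4,12,-9.5,-0.2,-0.3,50],
    [0,-6,6,-9.5,-0.2,-0.3,50],
    [0,-6,4,-9.5,-0.2,-0.3,50],
    [0,-7,0,-9.5,-0.2,-0.3,50],
    [0,-7,0,-9.5,-0.2,-0.3,50],
    [0,-7,0,-9.5,-0.2,-0.3,50],
    [0,-7,0,-9.5,-0.2,-0.3,50],
    [0,-7,0,-9.5,-0.2,-0.3,50],
    [0,-7,-4,-9.5,-0.2,-0.3,50],
    [0,-6,-4,-9.5,-0.2,-0.3,50],
    [0,-6,-5,-9.5,-0.2,-0.3,50],
    [0,0,0,0,0,0,50]
  ]
}}

```text
clock: 14.72
eef_pos: [0.5898, -0.094, 0.2417]
orientation: [1.609, 1.602, -0.848]
contact_force: [-0.7, 0.7, -0.1]
gripper_width: 0.0618
```

```bash
python3 chk.py 0 .285
python3 - <<'E'
from g import *
delta(tc+[0,0,.2],r)
E
```

```text
[-0.34  0.64 -0.08  1.98  1.    1.29 -1.12] [-0.7  0.7 -0.1] 0.06184381030675989
beaker axis [-0.03  0.04  1.  ] mouth [ 0.588 -0.077  0.285]
total [ 0.2 -1.3 -0.4] [ 2.4  1.8 -0.7] n 1 per [ 0.2 -1.3 -0.4] [ 2.38  1.82 -0.67]
total [-135.5  286.4    9.6] [  2.5   1.6 -10.7] n 6 per [-22.6  47.7   1.6] [ 0.42  0.27 -1.78]
```

Call:
{"fn": "play_rows", "kwargs": {
  "steps": [
    [-22,47,2,0.4,0.3,-1.8,50],
    [-22,47,2,0.4,0.3,-1.8,50],
    [-22,47,2,0.4,0.3,-1.8,50],
    [-22,47,2,0.4,0.3,-1.8,50],
    [-22,47,1,0.4,0.3,-1.8,50],
    [-22,47,0,0.4,0.3,-1.8,50],
    [0,0,0,0,0,0,50]
  ]
}}

```text
clock: 15.6
eef_pos: [0.4532, 0.1929, 0.2561]
orientation: [1.853, 1.527, -0.934]
contact_force: [0.1, -0.9, -0.9]
gripper_width: 0.0618
```

Run:
```python
from g import *
s=monitor.sense();print(s['q'].round(2))
P=np.array([.4556,.1942,.0523]);ro=R.from_rotvec([1.808,1.52,-.93])
delta(P+[0,0,.06],ro);delta(P,ro)
f=lambda im,x,y,w,h,k:cv2.resize(im[y:y+h,x:x+w],None,fx=k,fy=k,interpolation=cv2.INTER_CUBIC)
a=capture('top');b=capture('side');c=capture('wrist')
cv2.imwrite('pics/p2.png',np.vstack([np.hstack([f(a,310,80,160,130,2.5),f(b,320,130,160,130,2.5)]),np.hstack([cv2.resize(cv2.rotate(c,cv2.ROTATE_180),(400,250)),f(a,200,100,160,100,2.5)])]))
```

```text
[-0.67  0.66 -0.21  1.79  0.49  1.59 -1.32]
total [   2.4    1.3 -143.8] [-1.8 -0.5  1.6] n 3 per [  0.8   0.4 -47.9] [-0.59 -0.18  0.53]
total [   2.4    1.3 -203.8] [-1.8 -0.5  1.6] n 4 per [  0.6   0.3 -51. ] [-0.44 -0.14  0.4 ]
```

View pics/p2.png

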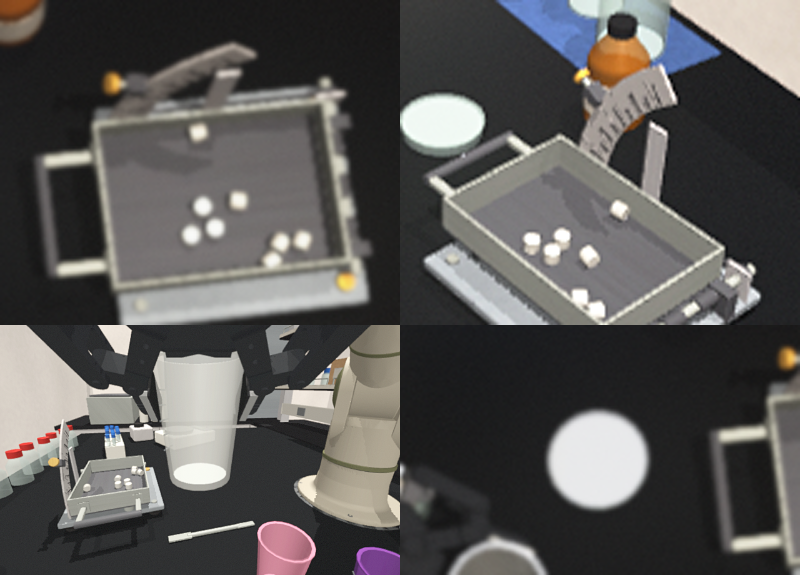

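All eight pellets are in the tray and the beaker is empty: tray crop (198,131), (238,200), (203,206), (215,228), (191,235), (280,242), (302,240), (272,260). I'll stand the beaker back on its own spot.

Call:
{"fn": "play_rows", "kwargs": {
  "steps": [
    [1,0,-48,-0.6,-0.2,0.5,50],
    [1,0,-48,-0.6,-0.2,0.5,50],
    [0,0,-48,-0.6,-0.2,0.5,50],
    [0,0,-20,0,0,0,50],
    [0,0,-15,0,0,0,50],
    [0,0,-10,0,0,0,50],
    [0,0,0,0,0,0,50]
  ]
}}

```text
clock: 16.62
eef_pos: [0.4616, 0.1805, 0.0673]
orientation: [1.828, 1.499, -0.927]
contact_force: [-0.2, -0.3, 0.7]
gripper_width: 0.0616
```

Run:
```python
from g import *
P=np.array([.4556,.1942,.0523]);ro=R.from_rotvec([1.808,1.52,-.93])
delta(P,ro);print(monitor.sense()['contact_force'])
```

```text
total [ -6.   13.7 -15. ] [-0.1  0.6  1.1] n 1 per [ -6.   13.7 -15. ] [-0.05  0.62  1.1 ]
[-0.24525902 -0.33106244  0.6917421 ]
```

Call:
{"fn": "play_rows", "kwargs": {
  "steps": [
    [-3,7,-4,0,0.3,0.5,50],
    [-3,7,-4,0,0.3,0.6,50],
    [0,0,-3,0,0,0,50],
    [0,0,0,0,0,0,50]
  ]
}}

```text
clock: 17.12
eef_pos: [0.4556, 0.197, 0.0574]
orientation: [1.809, 1.524, -0.925]
contact_force: [-1.2, -0.2, -1.2]
gripper_width: 0.0616
```

Run:
```python
from g import *
P=np.array([.4556,.1942,.0523]);ro=R.from_rotvec([1.808,1.52,-.93])
delta(P,ro);print(monitor.sense()['contact_force'])
```

```text
total [-0.  -2.8 -5.1] [-0.2  0.1 -0.1] n 1 per [-0.  -2.8 -5.1] [-0.21  0.1  -0.14]
[-1.2173942  -0.1595281  -1.18744166]
```

Call:
{"fn": "play_rows", "kwargs": {
  "steps": [
    [0,-1,-2,-0.1,0,0,50],
    [0,-1,-2,-0.1,0,0,50],
    [0,0,-1,0,0,0,50],
    [0,0,0,0,0,0,50]
  ]
}}

```text
clock: 17.62
eef_pos: [0.4558, 0.1943, 0.0523]
orientation: [1.806, 1.52, -0.928]
contact_force: [-0.2, 0.6, 0.7]
gripper_width: 0.0618
```

Run:
```python
from g import *
P=np.array([.4556,.1942,.0523]);ro=R.from_rotvec([1.808,1.52,-.93])
delta(P,ro);s=monitor.sense();print(s['contact_force'])
z=R.from_rotvec(s['orientation']).as_matrix()[:,2];print((-.12*z*1000).round(0))
```

```text
total [-0.2 -0.1  0. ] [ 0.   0.1 -0.1] n 1 per [-0.2 -0.1  0. ] [ 0.05  0.11 -0.11]
[-0.2197595   0.55495313  0.66776879]
[16. 97. 69.]
```

Call:
{"fn": "play_rows", "kwargs": {
  "steps": [
    [0,0,0,0,0,0,85],
    [0,0,0,0,0,0,85],
    [0,0,0,0,0,0,85],
    [0,0,0,0,0,0,85],
    [0,0,0,0,0,0,85],
    [2,12,9,0,0,0,85],
    [3,20,14,0,0,0,85],
    [4,30,21,0,0,0,85],
    [4,30,21,0,0,0,85],
    [0,0,40,0,0,0,85],
    [0,0,40,0,0,0,85],
    [0,0,0,0,0,0,85]
  ]
}}

```text
clock: 19.12
eef_pos: [0.4684, 0.2947, 0.2053]
orientation: [1.807, 1.525, -0.925]
contact_force: [-0.5, 0.1, -0.5]
gripper_width: 0.085
```

```bash
cat > hb.py <<'E'
from kin import *
yaw=np.radians(6.4);X=np.array([np.cos(yaw),np.sin(yaw),0]);Y=np.array([-np.sin(yaw),np.cos(yaw),0])
bar=np.array([.588,.048,.058]);hinge=bar-.272*Y-[0,0,.012]
def grip(sgn,lean): # lean: tool tilted by rotation about X (deg)
    z=np.array([0,0,-1.]);x=sgn*X;M=np.stack([x,np.cross(z,x),z],1);return R.from_rotvec(X*np.radians(lean))*R.from_matrix(M)
E
python3 - <<'E'
from hb import *
s=monitor.sense();q0=s['q'];print(s['eef_pos'],q0.round(2),hinge)
for sgn in(1,-1):
  for lean in(0,-20):
    r=grip(sgn,lean);z=r.as_matrix()[:,2];P=bar+.0187*z-.1*z
    q,e,_=path(q0,P,r,12);print(sgn,lean,'pre',round(e,4),q.round(2));
    q,e,_=path(q,P+.1*z,r,5);print('  grip',round(e,4),q.round(2))
    for th in(.35,.7):
      rt=R.from_rotvec(X*th);qq,e,_=path(q,hinge+rt.apply(P+.1*z-hinge),rt*r,8);print('  ',th,round(e,4),qq.round(2))
T=calibration('top');f=capture('top');cv2.imwrite('pics/t3.png',f)
E
```

```text
[0.46837674 0.29473701 0.20534398] [-0.78  0.81 -0.21  1.62  0.48  1.66 -1.37] [ 0.61831955 -0.22230487  0.046     ]
1 0 pre 0.0 [-0.11  0.56 -0.09  2.    0.08  0.59 -1.72]
  grip 0.0 [-0.13  0.71 -0.06  2.05  0.11  0.39 -1.74]
   0.35 0.0 [ 0.36  0.65 -0.48  1.96 -0.11  0.62 -1.41]
   0.7 0.0 [ 0.7   0.72 -0.71  1.82 -0.3   0.92 -1.16]
1 -20 pre 0.0 [-0.48  0.61  0.12  1.99  0.43  0.69 -2.2 ]
  grip 0.0 [-0.46  0.75  0.17  2.05  0.51  0.48 -2.26]
   0.35 0.0 [ 0.02  0.58 -0.24  1.99  0.23  0.6  -1.82]
   0.7 0.0 [ 0.49  0.57 -0.56  1.86 -0.08  0.82 -1.4 ]
-1 0 pre 0.0 [ 0.38  0.7  -0.85  1.96  0.73  0.82  0.79]
  grip 0.0 [ 0.29  0.82 -0.72  2.02  0.9   0.66  0.64]
   0.35 0.0 [ 0.69  0.86 -1.08  1.94  0.58  0.76  1.06]
   0.7 0.0 [ 0.95  0.97 -1.27  1.8   0.26  0.94  1.41]
-1 -20 pre 0.0 [ 0.04  0.69 -0.69  1.96  0.9   1.02  0.48]
  grip 0.0 [ 0.04  0.82 -0.6   2.02  1.07  0.9   0.35]
   0.35 0.0 [ 0.42  0.72 -0.87  1.97  0.76  0.82  0.8 ]
   0.7 0.0 [ 0.8   0.79 -1.15  1.84  0.45  0.93  1.22]
```

Run:
```python
from hb import *
r=grip(1,0);P=bar+[0,0,-.0187+.11];delta(P,r)
```

```text
total [ 120.  -246.3  -54.6] [ 40.1 -42.2 -68. ] n 9 per [ 13.3 -27.4  -6.1] [ 4.46 -4.68 -7.55]
```

Call:
{"fn": "play_rows", "kwargs": {
  "steps": [
    [13,-27,0,4.4,-4.7,-7.5,60],
    [13,-27,0,4.4,-4.7,-7.5,50],
    [13,-27,0,4.4,-4.7,-7.5,42],
    [13,-27,0,4.4,-4.7,-7.5,42],
    [13,-27,0,4.4,-4.7,-7.5,42],
    [13,-27,0,4.4,-4.7,-7.5,42],
    [13,-27,0,4.4,-4.7,-7.5,42],
    [13,-27,0,4.4,-4.7,-7.5,42],
    [13,-27,0,4.4,-4.7,-7.5,42],
    [0,0,0,0,0,0,42]
  ]
}}

```text
clock: 20.42
eef_pos: [0.5855, 0.0451, 0.1962]
orientation: [-3.134, -0.125, -0.024]
contact_force: [-0.3, 1.2, -0.4]
gripper_width: 0.0419
```

Run:
```python
from hb import *
r=grip(1,0);delta(bar+[0,0,-.0187+.1],r);s=monitor.sense();print(s['q'].round(2),s['eef_pos'])
W=calibration('wrist');w=capture('wrist');print('bar proj',proj(W,bar),proj(W,bar+.045*X),proj(W,bar-.045*X))
cv2.imwrite('pics/w4.png',w)
```

```text
total [  2.5   2.9 -56.9] [-0.3  0.8  1.8] n 2 per [  1.2   1.5 -28.5] [-0.16  0.42  0.91]
[-0.12  0.47 -0.07  1.96  0.04  0.69 -1.71] [0.58550833 0.04509273 0.19621495]
bar proj (np.float64(318.73049152273137), np.float64(185.2400515517046)) (np.float64(317.0770833165406), np.float64(139.0544531971998)) (np.float64(320.24310591463416), np.float64(227.43049410636624))
```

View pics/w4.png

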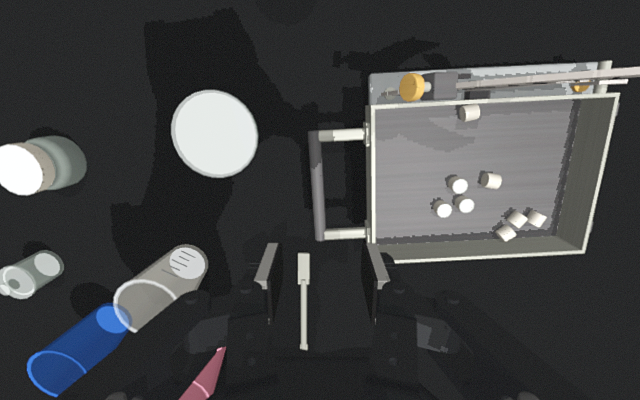

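The wrist view shows the bar at (319,187) against a predicted (319,185). The beaker stands upright at (160,285) and all eight pellets are in the tray. Descending on the bar.

Call:
{"fn": "play_rows", "kwargs": {
  "steps": [
    [1,1,-35,0,0.4,0.9,42],
    [1,1,-35,0,0.4,0.9,42],
    [0,1,-35,0,0,0,42],
    [0,0,-25,0,0,0,42],
    [0,0,-14,0,0,0,42],
    [0,0,0,0,0,0,42]
  ]
}}

```text
clock: 21.22
eef_pos: [0.587, 0.061, 0.0455]
orientation: [-3.125, -0.21, 0.01]
contact_force: [-0.3, 0.0, 0.2]
gripper_width: 0.0421
```

Run:
```python
from hb import *
r=grip(1,0);delta(bar+[0,0,-.0187],r);s=monitor.sense();print(s['q'].round(2),s['eef_pos'],s['contact_force'])
```

```text
total [  1.  -13.   -6.2] [-0.5 -0.4 -1.3] n 1 per [  1.  -13.   -6.2] [-0.51 -0.39 -1.3 ]
[-0.15  0.7  -0.06  2.04  0.08  0.41 -1.71] [0.58697118 0.06095446 0.0454878 ] [-0.26193051  0.0273593   0.24400126]
```

Call:
{"fn": "play_rows", "kwargs": {
  "steps": [
    [0,-6,-2,-0.2,-0.2,-0.6,42],
    [0,-6,-2,-0.2,-0.2,-0.6,42],
    [0,0,0,0,0,0,42]
  ]
}}

```text
clock: 21.6
eef_pos: [0.5881, 0.0485, 0.0433]
orientation: [-3.135, -0.177, -0.006]
contact_force: [0.1, -0.0, 0.3]
gripper_width: 0.0419
```

Run:
```python
from hb import *
r=grip(1,0);delta(bar+[0,0,-.0187],r);s=monitor.sense();print(s['eef_pos'],s['contact_force'])
```

```text
total [-0.1 -0.5 -4. ] [-0.1  0.2 -0. ] n 1 per [-0.1 -0.5 -4. ] [-0.09  0.2  -0.05]
[0.58811737 0.04850827 0.04332748] [ 0.0882099  -0.01086475  0.28267353]
```

Call:
{"fn": "play_rows", "kwargs": {
  "steps": [
    [0,0,-2,0,0,0,42],
    [0,0,0,0,0,0,4],
    [0,0,0,0,0,0,4],
    [0,0,0,0,0,0,4],
    [0,0,0,0,0,0,4],
    [0,0,0,0,0,0,4],
    [0,0,0,0,0,0,4]
  ]
}}

```text
clock: 22.48
eef_pos: [0.5884, 0.0506, 0.0424]
orientation: [-3.133, -0.181, -0.008]
contact_force: [-0.4, 0.1, 0.5]
gripper_width: 0.0104
```

```bash
cat > lift.py <<'E'
from hb import *
import sys
# rows to take from current grip: print arc steps from th0 to th1 in n
s=monitor.sense();th0,th1,n=float(sys.argv[1]),float(sys.argv[2]),int(sys.argv[3])
b=np.array(s['eef_pos'])-.0187*R.from_rotvec(s['orientation']).as_matrix()[:,2]
v=b-hinge;print('grip pt',b.round(4),'radius',np.hypot(v@Y,v[2]).round(4),'angle',(np.arctan2(v[2],v@Y)-np.arctan2(.012,.272)).round(4),'x',(v@X).round(4),s['contact_force'].round(1),s['gripper_width'])
p=np.array(s['eef_pos']);d=(th1-th0)/n
for k in range(n):
    p2=hinge+R.from_rotvec(X*d).apply(p-hinge);print(((p2-p)*1000).round(1),np.degrees(X*d).round(2));p=p2
E
python3 lift.py 0 .3 6
```

```text
grip pt [0.5883 0.0505 0.0611] radius 0.2749 angle 0.0107 x 0.0006 [-0.4  0.1  0.5] 0.010423553323755165
[ 0.  -0.2 13.7] [2.85 0.32 0.  ]
[ 0.1 -0.8 13.7] [2.85 0.32 0.  ]
[ 0.2 -1.5 13.6] [2.85 0.32 0.  ]
[ 0.2 -2.2 13.5] [2.85 0.32 0.  ]
[ 0.3 -2.9 13.4] [2.85 0.32 0.  ]
[ 0.4 -3.5 13.3] [2.85 0.32 0.  ]
```

Call:
{"fn": "play_rows", "kwargs": {
  "steps": [
    [0,0,8,1.7,0.2,0,4],
    [0,0,12,2.5,0.3,0,4],
    [0,-1,14,2.9,0.3,0,4],
    [0,-2,14,2.9,0.3,0,4],
    [0,-2,13,2.9,0.3,0,4],
    [0,-3,13,2.9,0.3,0,4],
    [0,0,0,0,0,0,4]
  ]
}}

```text
clock: 23.35
eef_pos: [0.5899, 0.0413, 0.1175]
orientation: [-2.849, -0.163, 0.01]
contact_force: [0.2, 3.8, -1.1]
gripper_width: 0.0099
```

```bash
python3 lift.py .28 .38 3
python3 - <<'E'
from h import *
f=lambda im,x,y,w,h,k:cv2.resize(im[y:y+h,x:x+w],None,fx=k,fy=k,interpolation=cv2.INTER_CUBIC)
a=capture('top');b=capture('side');c=capture('wrist')
cv2.imwrite('pics/a5.png',a);cv2.imwrite('pics/b5.png',b)
cv2.imwrite('pics/l1.png',np.vstack([np.hstack([f(a,310,80,160,120,2.5),f(b,370,120,100,75,4)]),np.hstack([cv2.resize(c,(400,250)),f(b,240,100,240,150,400/240)])]))
E
```

```text
grip pt [0.5903 0.036  0.1354] radius 0.2748 angle 0.2872 x 0.0009 [ 0.2  3.8 -1.1] 0.009882403647463142
[ 0.3 -2.5  8.8] [1.9  0.21 0.  ]
[ 0.3 -2.8  8.7] [1.9  0.21 0.  ]
[ 0.3 -3.1  8.6] [1.9  0.21 0.  ]
```

View pics/l1.png

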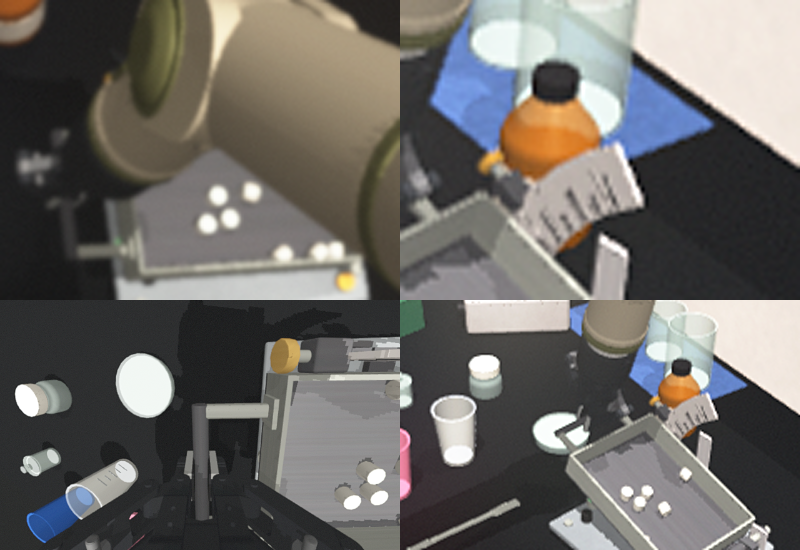

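The tray is up about 0.29 rad, carried by the bar, with the pellets inside and the beaker standing. The brass thumbscrew of the index is at side (392,160) and wrist crop (285,355). I'll triangulate it by colour mask over several views to get the index angle.

```bash
cat > idx.py <<'E'
from hb import *
def brass(im,x,y,w=30):
    x0,y0=max(0,int(x-w)),max(0,int(y-w));c=cv2.cvtColor(im[y0:y0+2*w,x0:x0+2*w],cv2.COLOR_BGR2HSV)
    m=cv2.inRange(c,(15,130,120),(32,255,255));n,l,st,ce=cv2.connectedComponentsWithStats(m)
    return [(ce[i]+[x0,y0],int(st[i,4])) for i in range(1,n) if st[i,4]>6]
def ang(p):
    v=p-hinge;return 'local x,rad,ang',(v@X).round(4),np.hypot(v@Y,v[2]).round(4),np.arctan2(v[2],v@Y).round(4)
E
python3 - <<'E'
from idx import *
T,S,W=[calibration(n) for n in('top','side','wrist')]
t=brass(cv2.imread('pics/top0.png'),355,113,12);s=brass(cv2.imread('pics/side0.png'),393,160,10)
w=capture('wrist');cv2.imwrite('pics/w5.png',w);k=brass(w,455,88,45);print(t,s,k)
for sel in('ts','tw','sw','tsw'):
    rs=[ray(c,*a[0][0]) for c,a,n in((T,t,'t'),(S,s,'s'),(W,k,'w')) if n in sel]
    p,e=tri(rs);print(sel,p.round(4),np.round(e,4),ang(p))
print(np.degrees(yaw),hinge)
cv2.imwrite('pics/z5.png',np.vstack([cv2.resize(w[50:150,400:640],(720,300),interpolation=cv2.INTER_CUBIC),cv2.resize(cv2.imread('pics/b5.png')[130:205,370:460],(360,300),interpolation=cv2.INTER_CUBIC).repeat(1,0) if 0 else np.hstack([cv2.resize(cv2.imread('pics/side0.png')[130:205,370:460],(360,300),interpolation=cv2.INTER_CUBIC),cv2.resize(cv2.imread('pics/w4.png')[60:110,380:440+20],(360,300),interpolation=cv2.INTER_CUBIC)])]))
E
```

```text
[(array([354.53658537, 112.68292683]), 41)] [(array([391.94444444, 159.72222222]), 18)] [(array([456.18656716,  88.71688433]), 2144)]
ts [ 6.775e-01 -2.000e-04  1.561e-01] [0.0006 0.0006] ('local x,rad,ang', np.float64(0.0836), np.float64(0.2408), np.float64(0.4749))
tw [ 0.6782 -0.001   0.1559] [0.0005 0.0005] ('local x,rad,ang', np.float64(0.0842), np.float64(0.2399), np.float64(0.4758))
sw [ 0.6775 -0.0009  0.1564] [0.001 0.001] ('local x,rad,ang', np.float64(0.0835), np.float64(0.2403), np.float64(0.4773))
tsw [ 0.6777 -0.0007  0.1563] [0.0004 0.001  0.001 ] ('local x,rad,ang', np.float64(0.0837), np.float64(0.2404), np.float64(0.4766))
6.4 [ 0.61831955 -0.22230487  0.046     ]
```

View pics/z5.png

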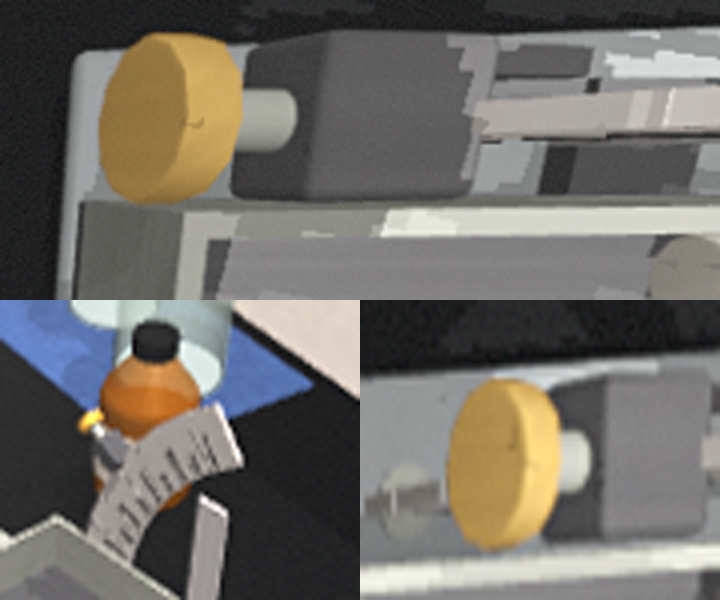

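Thumbscrew: radius 0.240, angle 0.4766 rad, with all view pairs agreeing within 2.5 mrad. The tray is at about 0.279 rad from the rise of the grip point. Next I raise it to about 0.47.

```bash
cat > th.py <<'E'
from hb import *
def tray():
    s=monitor.sense();b=np.array(s['eef_pos'])-.0187*R.from_rotvec(s['orientation']).as_matrix()[:,2]
    d=b-np.array([.5883,.0505,.0611]);a0=.0441;Rr=.27226
    v=np.array([Rr*np.cos(a0)+d@Y,Rr*np.sin(a0)+d[2]])
    return np.arctan2(v[1],v[0])-a0,np.hypot(*v),s
if __name__=='__main__':
    t,rad,s=tray();q=R.from_rotvec([-3.133,-.181,-.008]);print('tray',round(t,4),'rad',round(rad,4),'turn',(R.from_rotvec(s['orientation'])*q.inv()).as_rotvec().round(4),s['contact_force'].round(1),s['gripper_width'],s['clock'],np.round(s['q'],2))
E
python3 th.py;python3 lift.py .279 .469 7
```

```text
tray 0.2759 rad 0.2715 turn [0.2812 0.0286 0.0015] [ 0.6  2.  -1.9] 0.009555049126289825 23.55 [ 0.26  0.64 -0.4   1.98 -0.1   0.56 -1.44]
grip pt [0.5902 0.0364 0.1345] radius 0.2748 angle 0.2838 x 0.0009 [ 0.6  2.  -1.9] 0.009555049126289825
[ 0.2 -2.   7.2] [1.55 0.17 0.  ]
[ 0.2 -2.2  7.1] [1.55 0.17 0.  ]
[ 0.3 -2.4  7.1] [1.55 0.17 0.  ]
[ 0.3 -2.6  7. ] [1.55 0.17 0.  ]
[ 0.3 -2.8  6.9] [1.55 0.17 0.  ]
[ 0.3 -2.9  6.8] [1.55 0.17 0.  ]
[ 0.4 -3.1  6.8] [1.55 0.17 0.  ]
```

Call:
{"fn": "play_rows", "kwargs": {
  "steps": [
    [0,-2,7,1.6,0.2,0,0],
    [0,-2,7,1.6,0.2,0,0],
    [0,-2,7,1.6,0.2,0,0],
    [0,-3,7,1.6,0.2,0,0],
    [0,-3,7,1.6,0.2,0,0],
    [0,-3,7,1.6,0.2,0,0],
    [0,-3,7,1.6,0.2,0,0],
    [0,0,0,0,0,0,0],
    [0,0,0,0,0,0,0]
  ]
}}

```text
clock: 24.68
eef_pos: [0.5926, 0.0214, 0.1698]
orientation: [-2.641, -0.15, 0.021]
contact_force: [3.2, 1.9, -1.9]
gripper_width: 0.0097
```

```bash
python3 th.py
python3 - <<'E'
from idx import *
from th import tray
t,_,_=tray();W=calibration('wrist');w=capture('wrist');cv2.imwrite('pics/w6.png',w);S=calibration('side');b=capture('side');cv2.imwrite('pics/b6.png',b);cv2.imwrite('pics/a6.png',capture('top'))
def P(x,rad,a):return hinge+x*X+rad*(np.cos(a)*Y+np.sin(a)*np.array([0,0,1]))
for nm,a in(('needle',t),('index',.4766)):print(nm,[np.round(proj(W,P(x,rr,a)),0).tolist() for x in(.078,.082) for rr in(.186,.15,.24)])
print(brass(w,*proj(W,P(.0837,.24,.4766)),45))
print(proj(S,P(.08,.186,.4766)))
E
```

```text
tray 0.4865 rad 0.2709 turn [ 0.4907  0.0488 -0.0009] [ 3.2  1.9 -1.9] 0.009732350492004344 24.675 [ 0.5   0.66 -0.58  1.91 -0.23  0.73 -1.26]
needle [[517.0, 111.0], [594.0, 112.0], [398.0, 109.0], [519.0, 101.0], [597.0, 103.0], [399.0, 100.0]]
index [[514.0, 111.0], [592.0, 112.0], [397.0, 109.0], [516.0, 101.0], [594.0, 103.0], [398.0, 100.0]]
[(array([397.815427  ,  98.00826446]), 363)]
(np.float64(404.6233820539004), np.float64(178.463996484744))
```

Run:
```python
import cv2,numpy as np
w,b,a=[cv2.imread(f'pics/{n}6.png') for n in 'wba']
r=lambda im,s:cv2.resize(im,s,interpolation=cv2.INTER_CUBIC)
top=r(w[65:140,440:640],(800,300))
cv2.imwrite('pics/f6.png',np.vstack([top,np.hstack([r(b[140:215,360:460],(400,300)),r(a[85:145,330:410],(400,300))])]))
```

```text
(no output)
```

View pics/f6.png

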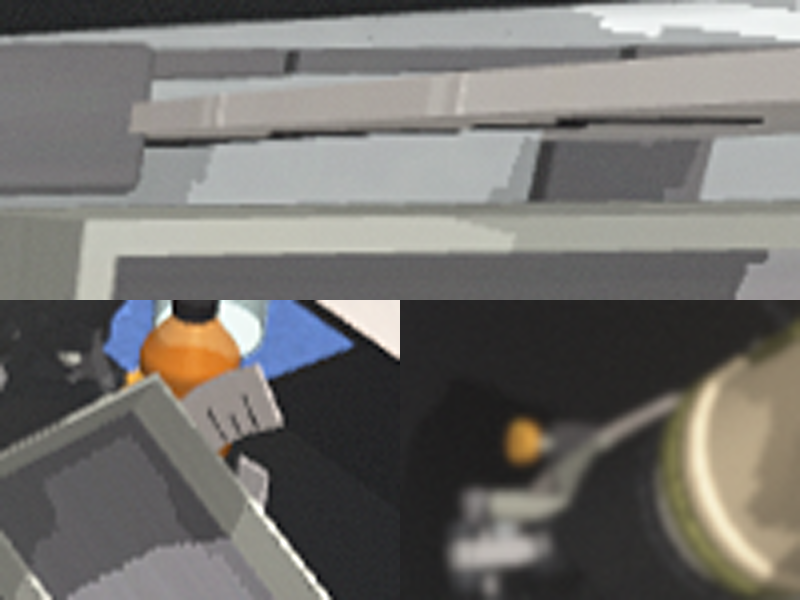

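Viewer budget is used up. The wrist crop shows the index clamp at (140,120) and the scale edge, but no clearly separate needle tip. I'll check numerically instead: project where the needle should be in the earlier tray-down picture and in the current one, then look at the pixels there.

Run:
```python
from idx import *
s=monitor.sense();W=calibration('wrist')
B=np.eye(4);B[:3,:3]=R.from_rotvec(s['orientation']).as_matrix();B[:3,3]=s['eef_pos'];C=np.linalg.inv(B)@np.array(W['T'])
def cam(p,o):
    A=np.eye(4);A[:3,:3]=R.from_rotvec(o).as_matrix();A[:3,3]=p;w=dict(W);w['T']=A@C;return w
def P(x,rad,a):return hinge+x*X+rad*(np.cos(a)*Y+np.sin(a)*np.array([0,0,1]))
w4=cam([.58550833,.04509273,.19621495],[-3.134,-.125,-.024])
for x in(.078,.082):print('w4 needle tip',[np.round(proj(w4,P(x,r_,0))).tolist() for r_ in(.186,.15,.1,.2)],'screw',proj(w4,P(.0837,.24,.4766)))
def dump(f,r0,r1,c0,c1,dr,dc):
    g=cv2.cvtColor(cv2.imread(f),cv2.COLOR_BGR2GRAY)[r0:r1,c0:c1].astype(int)
    print(f,'cols',c0,dc)
    for i in range(0,r1-r0,dr):print(r0+i,' '.join('%3d'%v for v in g[i,::dc]))
dump('pics/w4.png',76,104,340,440,2,4)
dump('pics/w6.png',86,118,472,632,2,6)
dump('pics/w5.png',86,118,472,632,2,6)
```

```text
w4 needle tip [[407.0, 100.0], [445.0, 99.0], [498.0, 97.0], [393.0, 100.0]] screw (np.float64(412.2793209603531), np.float64(87.27831401007316))
w4 needle tip [[408.0, 95.0], [446.0, 94.0], [498.0, 93.0], [393.0, 96.0]] screw (np.float64(412.2793209603531), np.float64(87.27831401007316))
pics/w4.png cols 340 4
76  39  43  43  40  41  31  28  48 153 152 152 151 152 152 151 152 138 143 148 194 185  71  76  77 129
78  40  43  39  43  41  36  28  66 153 151 149 150 147 151 153 152 141 144 145 211 203  71  77  79 131
80  38  44  39  44  42  42  27  65 151 151 151 151 149 152 150 147 142 141 146 196 209 112  70  76 135
82  38  43  40  42  40  44  31  66 151 152 153 150 150 153 153 132 142 143 148 182 215 188 177  74 136
84  39  38  37  45  41  43  23  67 149 152 151 151 150 151 153 137 137 140 138 170 218 213 213  72 131
86  42  41  40  42  38  38  19  65 150 153 151 151 149 152 153 140 139 143 147 160 222 218 218  69 128
88  44  25  32  27  32  19  24  60 217 152 152 150 168 169 152 136 141 144 148 178 217 214 215  69 130
90  39  24  25  30  27  30  20  49 159 154 152 143 162 157 126 139
[... 3572 characters left out ...]
  81  79  80  79  77  79  82
106 153  55  63  62  63  70  95  94  94  91  93  93  93  93 142 159 159 151 105  47  81  79  81  81  80  79  79
108 139  52  61  61  63  74  97  97  96  94  96  95  93  96 143 159 160 148  86  50  81  81  80  76  80  79  79
110 132  56  58  60  64  77  94  94  97  96  97  96  94  96  91 159 153 130  59  48  83  79  81  80  77  77  74
112 131  58  54  63  62  80  94  96  95  94  94  93  91  92  96 159 128 129  48  48  80  77  79  79  78  96  88
114 133  51  52  54  56  72  85  83  82  81  81  76  81  79 110 123 126 126  58  54  80  77  79  79  87  96  94
116 105 104  70  57  52  57  68  68  66  65  72  78  75  81 106 110 107 107 117 119 118 119 120 122 121 118 120
```

Call:
{"fn": "play_rows", "kwargs": {
  "steps": [
    [0,2.5,-4.3,-1,-0.1,0,0],
    [0,2.5,-4.3,-1,-0.1,0,0],
    [0,0,0,0,0,0,0]
  ]
}}

```text
clock: 25.2
eef_pos: [0.5919, 0.0263, 0.1596]
orientation: [-2.681, -0.153, 0.021]
contact_force: [3.0, -0.8, -1.9]
gripper_width: 0.0096
```

```bash
python3 th.py
python3 - <<'E'
from idx import *
w=capture('wrist');cv2.imwrite('pics/w7.png',w)
for f in('w6','w7','w5'):
    g=cv2.cvtColor(cv2.imread(f'pics/{f}.png'),cv2.COLOR_BGR2GRAY).astype(int)[91:106,470:610]
    print(f,brass(cv2.imread(f'pics/{f}.png'),400 if f!='w5' else 455,95,45)[0][0].round(1));m=g.argmin(0);print(' '.join(f'{470+i}:{m[i]+91}/{g[m[i],i]}' for i in range(0,140,3)))
E
```

```text
tray 0.4446 rad 0.2711 turn [4.51e-01 4.64e-02 1.00e-04] [ 3.  -0.8 -1.9] 0.009561766414980745 25.2 [ 0.46  0.65 -0.55  1.92 -0.21  0.7  -1.29]
w6 [397.8  98. ]
470:97/113 473:104/112 476:100/59 479:100/47 482:100/52 485:100/47 488:100/50 491:100/48 494:100/65 497:99/81 500:99/84 503:99/90 506:99/85 509:98/39 512:98/49 515:98/44 518:98/48 521:98/55 524:98/51 527:98/50 530:98/58 533:97/98 536:97/97 539:97/95 542:97/79 545:97/90 548:97/87 551:97/84 554:97/101 557:96/120 560:96/54 563:96/54 566:96/59 569:96/64 572:96/57 575:104/59 578:96/62 581:95/27 584:95/34 587:95/54 590:95/53 593:95/70 596:95/68 599:95/63 602:95/61 605:95/60 608:95/56
w7 [402.9  97.1]
470:98/116 473:104/116 476:98/117 479:102/117 482:104/114 485:105/106 488:100/49 491:100/51 494:99/67 497:99/64 500:99/64 503:99/76 506:99/77 509:99/84 512:98/103 515:98/107 518:98/71 521:98/42 524:97/71 527:97/60 530:97/63 533:97/56 536:97/61 539:97/47 542:97/57 545:97/77 548:97/80 551:97/84 554:97/79 557:97/76 560:97/67 563:97/75 566:97/70 569:96/112 572:95/135 575:105/89 578:96/61 581:96/61 584:96/56 587:96/58 590:96/65 593:96/75 596:96/76 599:96/69 602:96/67 605:96/81 608:94/46
w5 [456.2  88.7]
470:105/154 473:105/155 476:105/133 479:101/52 482:101/53 485:102/57 488:102/60 491:102/58 494:105/59 497:96/60 500:91/60 503:92/61 506:91/83 509:93/91 512:100/91 515:94/90 518:95/92 521:102/91 524:98/91 527:97/92 530:98/91 533:97/90 536:103/89 539:100/90 542:105/89 545:94/89 548:101/90 551:92/90 554:100/90 557:91/120 560:97/93 563:97/70 566:97/73 569:95/139 572:95/140 575:96/55 578:96/65 581:105/62 584:102/47 587:100/45 590:99/46 593:96/68 596:96/70 599:96/52 602:95/43 605:95/39 608:95/56
```

Run:
```python
from idx import *
W=calibration('wrist');t=.4446
def L(x,y,z):return hinge+x*X+y*(np.cos(t)*Y+np.sin(t)*np.array([0,0,1]))+z*(-np.sin(t)*Y+np.cos(t)*np.array([0,0,1]))
for x,y,z in((.075,.186,.034),(.075,.186,0),(.0765,.186,0),(.08,.186,0),(.075,.21,.034),(.085,.186,0),(.09,.186,0)):print((x,y,z),np.round(proj(W,L(x,y,z)),1))
c=np.array(W['T'])[:3,3]-hinge;print('cam local x',c@X,c@Y,c[2])
for f in('w6','w7'):
    g=cv2.cvtColor(cv2.imread(f'pics/{f}.png'),cv2.COLOR_BGR2GRAY).astype(int)
    print(f)
    for r_ in range(108,124,1):print(r_,' '.join('%3d'%v for v in g[r_,460:610:6]))
```

```text
(0.075, 0.186, 0.034) [575.1 121.7]
(0.075, 0.186, 0) [515.9 117.2]
(0.0765, 0.186, 0) [516.5 113.8]
(0.08, 0.186, 0) [518.  105.8]
(0.075, 0.21, 0.034) [507.  120.8]
(0.085, 0.186, 0) [520.2  94.1]
(0.09, 0.186, 0) [522.4  82.2]
cam local x 0.08005337811842242 0.18623155483347717 0.24344053190466108
w6
108 121 118 117 151 152 149 178 179 178 180 178 178 178 181 181 180 181 180 152  54  94  95  98  96  98
109 120 119 118 150 153 148 180 178 178 180 180 181 179 181 182 180 183 181 150  61  93  95  98  95  95
110 118 117 113 150 151 159 179 177 178 180 179 181 179 181 181 178 181 179 151  58  98  97  93  96  94
111 104 102 101 152 153 179 178 179 180 182 180 181 181 181 181 180 181 180 150  60  92  96  96  95  95
112  94  90 104 152 152 181 181 179 180 180 180 180 181 182 180 180 181 175 150  60  96  96  95  98  95
113 109 107 145 152 151 179 182 179 180 182 180 182 182 182 181 179 180 163 151  59  94  94  95  91  96
114 155 155 153 153 154 182 182 184 183 182 183 182 186 183 183 181 181 159 147  61  96  97  97  95  93
115 152 150 150 151 152 180 182 183 184 169 164 170 163 166 158 161
[... 1835 characters left out ...]
 140 142 143 130 130 132 130 130 132 129 131 134 132 135 134 134 136 133 135
118 147 144 142 144 145 144 144 142 142 140 145 141 143 135 135 135 134 139 139 141 139 143 138 138 134
119 145 153 153 155 151 153 150 148 162 162 173 169 178 175 174 181 177 159 156 161 160 164 165 167 173
120 136 183 182 192 191 201 201 201 199 197 196 195 196 196 196 199 200 173 172 172 170 174 172 172 172
121 128 201 202 199 200 200 200 199 199 200 198 198 198 198 198 199 199 170 172 170 172 171 170 170 173
122 130 200 201 199 199 197 199 197 198 199 198 198 197 198 196 196 198 170 171 171 170 172 171 171 171
123 132 199 198 199 199 198 197 199 199 198 198 197 198 195 196 198 198 169 171 170 171 171 171 172 171
```

A step edge at wrist px (511,115) stays put between tray angles 0.487 and 0.445, so it moves with the tray. It lies where the needle tip should be for zero offset (predicted (516,115)), beside the wall. So the thumbscrew's polar angle, about 0.477, is the tray angle wanted. The tray is now at about 0.449 (arc 0.445, hand turn 0.454), so I raise it by about 0.0275.

Call:
{"fn": "play_rows", "kwargs": {
  "steps": [
    [0,-1.5,3,0.7,0.1,0,0],
    [0,-1.6,3,0.7,0.1,0,0],
    [0,0,0,0,0,0,0],
    [0,0,0,0,0,0,0]
  ]
}}

```text
clock: 25.75
eef_pos: [0.5924, 0.023, 0.1666]
orientation: [-2.653, -0.15, 0.023]
contact_force: [3.4, 0.5, -1.3]
gripper_width: 0.0098
```

```bash
python3 th.py
python3 - <<'E'
from idx import *
W=calibration('wrist');w=capture('wrist');cv2.imwrite('pics/w8.png',w);S=calibration('side');s=capture('side');cv2.imwrite('pics/b8.png',s)
k=brass(w,400,97,45)[0][0]
def P(x,rad,a):return hinge+x*X+rad*(np.cos(a)*Y+np.sin(a)*np.array([0,0,1]))
o,d=ray(W,*k);u=(.0837-(o-hinge)@X)/(d@X) if abs(d@X)>.02 else 0
for f,c,a in(('wrist',W,k),):print(f,k.round(1),[np.round(proj(c,P(.0837,.24,q)),1).tolist() for q in(.467,.4766,.487)])
print('side brass',brass(s,392,160,10),'pred',proj(S,P(.0837,.24,.4766)))
g=cv2.cvtColor(w,cv2.COLOR_BGR2GRAY).astype(int);print('tip row115',g[115,496:530:2])
# tray near/free rim edges in side: compare with model for calibration at 0 and now
def L(x,y,z,t):return hinge+x*X+y*(np.cos(t)*Y+np.sin(t)*np.array([0,0,1]))+z*(-np.sin(t)*Y+np.cos(t)*np.array([0,0,1]))
print('fn@0',proj(S,L(-.075,.222,.034,0)),'ff@0',proj(S,L(.075,.222,.034,0)))
for t in(.46,.477,.495):print(t,'fn',np.round(proj(S,L(-.075,.222,.034,t)),1),'ff',np.round(proj(S,L(.075,.222,.034,t)),1),'hn',np.round(proj(S,L(-.075,.012,.034,t)),1))
gs=cv2.cvtColor(s,cv2.COLOR_BGR2GRAY).astype(int)
# vertical scan across free rim at three fractions
for name,img,tt in(('b8',s,(.46,.477,.495)),('side0',cv2.imread('pics/side0.png'),(0,))):
    gg=cv2.cvtColor(img,cv2.COLOR_BGR2GRAY).astype(int)
    for x in(-.06,-.05):
        c=int(round(proj(S,L(x,.222,.034,tt[len(tt)//2]))[0]))
        r0=int(proj(S,L(x,.222,.034,tt[len(tt)//2]))[1]);print(name,x,'col',c,[round(float(proj(S,L(x,.222,.034,t))[1]),1) for t in tt],'rows from',r0-10,gg[r0-10:r0+14,c])
E
```

```text
tray 0.4732 rad 0.271 turn [ 0.4786  0.0494 -0.0008] [ 3.4  0.5 -1.3] 0.009798842466482592 25.75 [ 0.49  0.66 -0.57  1.91 -0.22  0.72 -1.27]
wrist [399.1  97.6] [[398.4, 96.0], [399.6, 95.9], [401.0, 95.7]]
side brass [(array([392.81818182, 159.27272727]), 11)] pred (np.float64(392.46067586350193), np.float64(159.79305705501272))
tip row115 [184 185 185 184 184 166 165 167 166 167 168 160 156 160 160 161 161]
fn@0 (np.float64(336.98694329565757), np.float64(209.25349257538727)) ff@0 (np.float64(385.3879702190708), np.float64(184.78498906909098))
0.46 fn [347.6 185.1] ff [398.9 160.2] hn [405.  266.3]
0.477 fn [348.3 184.4] ff [399.7 159.6] hn [405.2 266.5]
0.495 fn [349.  183.8] ff [400.5 158.9] hn [405.4 266.7]
b8 -0.06 col 354 [182.4, 181.8, 181.1] rows from 171 [ 54  51  52  49  44  41  58  71  46  79 127 129 110 108 111 108 100  84
  85 115 132 127 121 118]
b8 -0.05 col 357 [180.7, 180.1, 179.4] rows from 170 [ 53  52  55  55  53  55  52  51  53 104 140 118 109 109 109 104  85  77
  79  79  79  77  78  81]
side0 -0.06 col 342 [206.7] rows from 196 [111  87  57  45  46  48  46  44  38 105 174 168 126 133 133 151 194 188
 128 121 121 122 122 121]
side0 -0.05 col 345 [205.0] rows from 194 [122  99  69  44  47  46  46  48  44  50 163 210 130 134 133 135 136 133
 134 140 186 210 156 125]
```

Run:
```python
from th import *
print(tray()[:2]);[capture('top') for _ in range(6)];t,r_,s=tray();print(t,r_,s['clock'],s['contact_force'].round(1),s['gripper_width'],np.abs(s['qvel']).max())
if abs(t-.4732)<.004: print(manip.sign_off())
```

```text
(np.float64(0.47298626301242563), np.float64(0.27097246052037827))
0.47273049760653607 0.270996475619957 26.15 [ 3.8  0.8 -1.9] 0.009388364099105297 0.0014533998127968881
the job is handed in; nothing more can be done
None
```

I handed the job in at about 26 s. The pellets are in the tray, the empty beaker is standing on the bench, and the arm is holding the tray at the index, as far as I could measure. No verdict was reported.

- **Pour and beaker:** All eight pellets went into the level tray; I counted eight in the pictures. The beaker was seen empty, and I put it back upright on its original spot, clear of the tray.
- **Lift:** I lifted the tray by the bar, still gripped. At hand-in it read 0.473 rad from the grip-point arc, and an earlier reading from the hand's turn gave about 0.481, so about 0.477 on average. Over the last 0.4 s the arc reading stayed within 0.0003 rad.
- **Index:** The brass thumbscrew triangulated from three cameras gave 0.4766 rad. Later sightings were within about 1 px across and 2 px down of that, so the index has not moved.

**What disagreed or stayed uncertain:**
- The two tray-angle readings differ by 5–9 mrad throughout, so I aimed at their mean.
- I never saw the needle and index tips meet. The match rests on the thumbscrew angle and on one edge that moves with the tray, about 4 px (2 mm) from where I predicted the needle tip.
- The tray went briefly to about 0.49 rad before I brought it back.
- There was a steady side force of about 3–4 N on the wrist.
- The gripper opening read 9.4–10.4 mm on the 12 mm bar.

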